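# Load the crispbread carrier with a spatula and bar it with its rod

### The job

Use the spatula to lift every crispbread off the steel cooling rack and set it down flat in the green carrier, one to a lane and in the middle of it; the fingers must not touch the bread, and none may fall. Then lay the spatula's blade flat on the blue mat, and last of all push the hold-down rod through both orange eyelets of the carrier, from either side, until its tip shows well beyond the far one. Leave everything else where it is.

Things in the scene. Friction and masses are not known exactly. Their poses are not given: they have to be found in the camera images.
- bread0: a round brown crispbread, rigid, 68 mm across, 12 mm thick, about 40 g. Origin: centre of its underside, z up when flat. Starts flat on the cooling rack, across the two ribs of one lane, up to 4 mm off the lane's middle line and 8 mm off the rack's middle; may be absent
- bread1: a round brown crispbread, rigid, 68 mm across, 12 mm thick, about 40 g. Origin: centre of its underside, z up when flat. Starts flat on the cooling rack, across the two ribs of one lane, up to 4 mm off the lane's middle line and 8 mm off the rack's middle; may be absent
- bread2: a round brown crispbread, rigid, 68 mm across, 12 mm thick, about 40 g. Origin: centre of its underside, z up when flat. Starts flat on the cooling rack, across the two ribs of one lane, up to 4 mm off the lane's middle line and 8 mm off the rack's middle; may be absent
- rack: Fixed steel cooling rack. Origin: centre of underside on the table; -x is its front, roughly facing the robot. Three lanes along x, middle lines y = -76, 0, +76 mm; each is two upright ribs 4 mm thick, x -55 to +55 mm, 48 mm clear between, tops 55 mm up. Lanes are open to front, back and above; only the lowest 18 mm are closed by cross feet (226 mm long)
- carrier: Fixed green carrier, 110 x 250 mm. Origin, axes, lanes, ribs and feet exactly as the rack's, plus a 6 mm floor. Breads rest across a lane's ribs at x about 0, undersides 55 mm up, one a lane. At y = +-122 mm stand orange eyelet posts, 103 mm high, 36 wide in x, 7 thick in y; the rod passes through them above the breads
- eye_left (a point): centre of the eyelet at the carrier's +y end: a round hole 16 mm across, its axis along the carrier's y, 85 mm above the table, through 7 mm of plate
- eye_right (a point): centre of the eyelet at the carrier's -y end, the same as the other and in line with it, 244 mm away
- spatula: Loose steel spatula, 150 g, stands alone on its flat blade. Origin: centre of blade underside; x to the front edge, z up. Blade 100 x 38 x 3 mm. A 9 mm stalk rises from its back edge to a level black handle: x -160 to -70 mm, 18 wide in y, 22 high, middle 76 mm above the blade's underside. Centre of mass near x -35 mm. Starts in front of the robot
- rod: Loose hold-down rod, 160 g: 8 mm aluminium rod, 275 mm long, round tip, on a heavy red handle 60 x 20 x 20 mm that lies flat so the rod is level. Origin: at the handle's underside, below where the rod leaves it; x to the tip; handle spans x -60 to 0; rod axis 10 mm above the origin. Starts on the table at the robot's right
- rod_mid (a point): the point on the rod's axis halfway between its root and its tip, 137.5 mm from each
- rod_root (a point): the place where the rod enters its handle, on the rod's axis
- mat: fixed blue mat, 160 (x) x 110 (y) mm, 3 mm thick, at the robot's left. Origin: centre of its underside. Only the spatula's blade needs to lie on it; the handle may overhang
- dish: bystander: small white bowl 90 mm across and 30 mm high on the table in front, right
- brush: bystander: hand brush about 180 mm long lying near the robot, left
- jar: bystander: jar 64 mm across, 110 mm high, behind the racks
- can_a: bystander: can 72 mm across, 100 mm high, behind the racks
- can_b: bystander: can 72 mm across, 60 mm high, behind the racks
- mug: bystander: blue mug, 90 mm high, behind right
- carton: bystander: carton 60 x 110 x 130 mm, behind left
Mind the look-alikes: they are no part of the job. Leave any pink look-alike of the spatula alone.

How it is judged:
On the way, in this order (a step that is already met when the one before it is completed fails the run):
1. every crispbread lies flat in the carrier (x of bread0 in the frame of carrier between -0.03 and 0.03 m and y of bread0 in the frame of carrier between -0.09 and 0.09 m and z of bread0 in the frame of carrier between 0.05 and 0.06 m and angle between each of bread0, bread1, bread2's own z axis and vertical below 0.08 rad and x of bread1 in the frame of carrier between -0.03 and 0.03 m and y of bread1 in the frame of carrier between -0.09 and 0.09 m and z of bread1 in the frame of carrier between 0.05 and 0.06 m and x of bread2 in the frame of carrier between -0.03 and 0.03 m and y of bread2 in the frame of carrier between -0.09 and 0.09 m and z of bread2 in the frame of carrier between 0.05 and 0.06 m), for 0.2 s.
2. the spatula's blade lies on the blue mat (x of spatula in the frame of mat between -0.08 and 0.08 m and y of spatula in the frame of mat between -0.055 and 0.055 m and height (world z) of spatula below 0.01 m and angle between spatula's own z axis and vertical below 0.1 rad), for 0.2 s.
3. the rod is through both eyelets (x of rod_mid in the frame of carrier between -0.009 and 0.009 m and z of rod_mid in the frame of carrier between 0.075 and 0.095 m and x of rod_root in the frame of carrier between -0.009 and 0.009 m and z of rod_root in the frame of carrier between 0.075 and 0.095 m and ((y of rod_mid in the frame of carrier above -0.0085 m and y of rod_root in the frame of carrier below -0.12 m) or (y of rod_mid in the frame of carrier below 0.0085 m and y of rod_root in the frame of carrier above 0.12 m))), for 0.2 s.
At the end, for the whole second after the job is handed in: Every bread present lies flat on the carrier's ribs (underside within 5 mm of their top, within 30 mm of its middle line), the rod passes both eyelets with its tip 3 mm or more beyond the far plate, the spatula's blade lies flat with its centre on the mat; all at rest (all of step 1 and all of step 2 and all of step 3 and linear speed of each of bread0, bread1, bread2, spatula, rod below 0.02 m/s); the robot touches nothing.
It fails at once if the fingers or arm touch a crispbread (contact force between any of the fingers, the arm and bread0 above 0.5 N or contact force between any of the fingers, the arm and bread1 above 0.5 N or contact force between any of the fingers, the arm and bread2 above 0.5 N).
It fails at once if a crispbread falls from the rack, spatula or carrier (height (world z) of any of bread0, bread1, bread2 below 0.03 m).
It fails at once if a bystander is moved by more than 4 cm (distance of any of jar, can_a, can_b, mug, dish, carton, brush from where it was at the start of the episode above 0.04 m).
Of bread0, bread1, bread2 only 2 to 3 are there at a start; the rules pass over those that are not, and their reading is None.
At some moment in a run one of spatula, rod may be knocked a few centimetres aside while the robot is not near it.
It also fails if it takes over 210 s, if anything falls off the work surface, if the arm or the gripper's body presses on something with over 40 N, if the wrist force passes 120 N, or if a joint passes its speed limit or range.

### The arm

A 7-joint arm with a two-finger parallel gripper is mounted at the origin on the work surface. World frame = base frame: x ahead of the robot, y to its left, z up, the work surface at z = 0. Lengths are in m, angles in rad, forces in N, time in s.
With the tool pointing down it reaches from about 0.4 to 0.85 m from the base axis. Payload 4.5 kg.
Tool frame: the origin (TCP) lies on the centre line of the jaws, within the pads' length; the fingertips stand ahead of it and the grasp point (between the pads) lies 3 mm ahead of it (r.finger_overhang is the z of the fingertips in the tool frame, in m); z points along the fingers, y is the direction in which the jaws open and shut (so a half turn about z gives the same grasp; the last joint's range is limited). The gripper opens to 88 mm and grips with 3 to 60 N. Pads are 18 mm wide; open, the fingers measure 123 mm over their backs; the gripper's body (75 mm by 187 mm) begins 45 mm behind the grasp point.
Start: joints at [1.286, 0.689, -0.195, 1.565, 0.157, 0.902, -0.215], TCP at [0.196, -0.594, 0.261] pointing down, gripper open.
Joint ranges: [-3.01, 3.01], [-0.46, 2.08], [-1.47, 1.51], [0.13, 2.56], [-1, 4.14], [0.04, 2.09], [-2.66, 2.66]. Speed limits (rad/s): [2.57, 2.57, 3.14, 3.14, 3.14, 3.14, 3.14].

### API

Orientations are given as a unit quaternion [x, y, z, w].
In Python, from plant import get_state, snapshot, camera_model, workorder, boxes_of, mark_of, r gives the robot as it stands.
- The arm moves only by the tool jog_arm, never from a script. Its argument "rows" is a list of rows, each a list of 2 entries, a list of its own where there are three numbers: the shift along the tool's x, y, z normalised to -1 to 1, where 1 is 75 cm, then the turn about the tool's z normalised to -1 to 1, where 1 is 2 rad. A call has 1 to 20 rows; each row is the pose to reach, as a shift and turn from the pose commanded when the call began, along the tool's axes at that moment; what a row does not reach only later rows make up. A row lasts 1/12 s, in which the tool goes at most 41.7 mm and 7.16 degrees, less where a joint would pass 70% of its speed; a pose out of reach is approached as far as the arm can. A call with a number of a shift or a turn outside -1 to 1 is refused whole. A call with a gripper value outside its range is refused whole. "gripper" is the finger opening in mm, from 0 to 88.1, set as the call begins (left out, the last holds). The fingers move at their own pace and stop on an object; "newtons" is the grip in N (left out, the last holds). Time passes only in rows, so rows that repeat a pose let the fingers close. It gives the time, the measured TCP pose, the force and the opening at its end, in the units of the state.
- get_state(): the state, without advancing time (a new reading comes with each control period).
- snapshot(name): name is "side" or "top"; returns the picture (420x560x3 uint8, red, green, blue); there is no depth.
- camera_model(name): a dict with "mtx" (3x3 intrinsics, pixels), "extrinsics" (4x4, takes a point from camera to world coordinates). Camera axes: x right, y up, looking along -z (the intrinsics and any distortion apply to the point x, -y, -z); pixel columns grow to the right and rows downward; lengths in m; the calibration is good to about 2 mm. A picture is of the moment at which its call begins. camera_model takes no time and is no camera call.
- workorder.finish_job(): hands the job in, once; it reports no verdict.
Trained networks look in the newest picture that a camera, given by its name, has taken for a name from the list of things; names that differ only in an ending like _2 or _b are one class to them, and where a whole thing is asked for, a point or a joint stands for the part that bears it (a point fixed in the world has none). Each returns a list of dicts, best first, with "p" (0 to 1); they miss things now and then, are a little off and sometimes report something else, mostly with a low value. They report only what shows in the picture. A call takes as long as a camera call. They do not tell look-alikes from the thing itself.
- boxes_of(thing, camera): "rect" ([left, top, right, bottom] in pixels, round what is visible of it).
- mark_of(thing, camera): "pixel" ([row, column] in pixels: a listed point, or the origin of a listed thing).
The state is a dict: "clock": time; "q": joint angles; "qd": joint speeds; "joint_torque": joint torques, N m; "tool_pos": TCP position; "eef_rot": TCP orientation; "contact_force": force on the tool from outside, world axes, zero at the start; "moment": the same for the moment, N m; "opening": opening from 0.0 (shut) to 1.0 (fully open).
Only numpy, scipy, OpenCV 4.12 (cv2) and the standard library are available. Lean on these libraries where they do the work, as an engineer would, in place of code of your own. Each camera call takes 0.05 s, during which the arm holds its last target.

## Working session

There is one attempt and no reset: what is moved stays moved. The work goes in short steps, Python scripts to look and compute and a tool call to move; the robot and the scene stay as the last step left them, time stands still between calls to the robot, and variables do not carry over. Pictures are saved under pics/ and viewed, and the job is handed in when it is done.

Besides the shell and the picture viewer there is one more tool, called as name(argument=value, ...), one argument or row to a line, values as JSON. jog_arm: Moves the arm, as the interface text tells. Scaled input: -1 to 1 covers 75 cm each way for a shift and 2 rad each way for a turn. Its arguments: {"type":"object","properties":{"rows":{"type":"array"},"gripper":{"type":"number"},"newtons":{"type":"number"}},"required":["rows"]}

```bash
ls; mkdir -p pics; python3 - <<'E'
from plant import *
import cv2
for n in ("side","top"):
    im=snapshot(n); cv2.imwrite(f"pics/{n}0.png",im[:,:,::-1]); 
    m=camera_model(n); print(n,m)
print(get_state()); print(r.finger_overhang, dir(r))
E
```

```text
pics
side {'mtx': array([[422.25284281,   0.        , 284.41262886],
       [  0.        , 422.25284281, 209.84507732],
       [  0.        ,   0.        ,   1.        ]]), 'extrinsics': array([[-0.96889745,  0.16931435, -0.18047268,  0.31525982],
       [-0.24743005, -0.674662  ,  0.69542042,  0.7005699 ],
       [-0.0040134 ,  0.71844543,  0.69557175,  0.75811903],
       [ 0.        ,  0.        ,  0.        ,  1.        ]])}
top {'mtx': array([[428.39813573,   0.        , 274.6969809 ],
       [  0.        , 428.39813573, 211.57591242],
       [  0.        ,   0.        ,   1.        ]]), 'extrinsics': array([[ 0.01576019,  0.98673354, -0.16158135,  0.31211322],
       [-0.99979216,  0.01764189,  0.01021733,  0.00875357],
       [ 0.01293238,  0.16138674,  0.9868065 ,  1.08679909],
       [ 0.        ,  0.        ,  0.        ,  1.        ]])}
{'clock': 0.1, 'q': array([ 1.28578583,  0.68989639, -0.19456435,  1.56618768,  0.15728474,
        0.90247397, -0.21508697]), 'qd': array([ 0.00147412, -0.00049724,  0.00104582, -0.00313605,  0.00020051,
        0.00050571, -0.00041978]), 
[... 153 characters left out ...]
ool_pos': array([ 0.1957314 , -0.5930344 ,  0.26000758]), 'eef_rot': array([ 9.87313016e-01,  1.58784092e-01, -1.59305471e-04, -7.71035282e-04]), 'contact_force': array([-0.89395172, -0.35273607, -0.36020629]), 'moment': array([ 0.01715499, -0.03091201,  0.03841683]), 'opening': 0.9965492333573689}
0.022 ['Unreachable', '__class__', '__delattr__', '__dict__', '__dir__', '__doc__', '__eq__', '__format__', '__ge__', '__getattribute__', '__getstate__', '__gt__', '__hash__', '__init__', '__init_subclass__', '__le__', '__lt__', '__module__', '__ne__', '__new__', '__reduce__', '__reduce_ex__', '__repr__', '__setattr__', '__sizeof__', '__str__', '__subclasshook__', '__weakref__', 'finger_overhang']
```

View pics/side0.png

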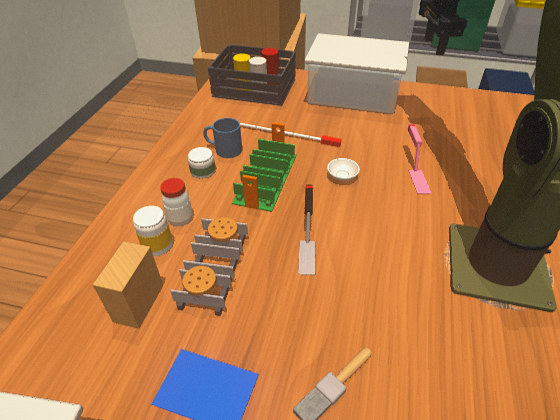

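View pics/top0.png

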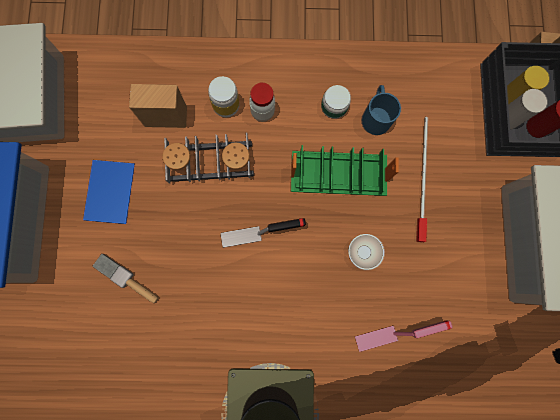

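```bash
cat > h.py <<'E'
import numpy as np, cv2
from plant import *
from scipy.spatial.transform import Rotation as R
def ray(cam,u,v):
    m=camera_model(cam);K=m["mtx"];E=m["extrinsics"]
    d=np.array([(u-K[0,2])/K[0,0],-(v-K[1,2])/K[1,1],-1]); return E[:3,3],E[:3,:3]@d
def onz(cam,u,v,z):
    o,d=ray(cam,u,v); return o+d*(z-o[2])/d[2]
def proj(cam,P):
    m=camera_model(cam);K=m["mtx"];E=m["extrinsics"]
    p=(np.atleast_2d(P)-E[:3,3])@E[:3,:3]
    return np.stack([K[0,2]+K[0,0]*p[:,0]/-p[:,2],K[1,2]-K[1,1]*p[:,1]/-p[:,2]],1)
def tri(a,b):
    A=[];B=[]
    for c,(u,v) in (("top",a),("side",b)):
        o,d=ray(c,u,v);d=d/np.linalg.norm(d);M=np.eye(3)-np.outer(d,d);A.append(M);B.append(M@o)
    return np.linalg.lstsq(np.vstack(A),np.hstack(B),rcond=None)[0]
def crop(im,name,x0,y0,x1,y1,s=6):
    c=cv2.resize(im[y0:y1,x0:x1],None,fx=s,fy=s,interpolation=cv2.INTER_CUBIC);cv2.imwrite("pics/"+name,c[:,:,::-1])
def box(x0,x1,y0,y1,z0,z1):
    return np.array([[x,y,z] for x in(x0,x1) for y in(y0,y1) for z in(z0,z1)])*1e-3
def to_w(pts,pose):  # pose x,y,yaw,z
    x,y,a=pose[:3];z=pose[3] if len(pose)>3 else 0
    c,s=np.cos(a),np.sin(a)
    return pts@np.array([[c,-s,0],[s,c,0],[0,0,1]]).T+[x,y,z]
E
python3 - <<'E'
from h import *
for n in ("top","side"): snapshot(n)
H=dict(bread0=.055,rack=0,carrier=0,eye_left=.085,eye_right=.085,spatula=0,rod=0,rod_mid=.01,rod_root=.01,mat=0)
for t,z in H.items():
    for c in ("top","side"):
        for d in mark_of(t,c)[:4]:
            v,u=d["pixel"]; print(t,c,round(d["p"],2),np.round([u,v],1),onz(c,u,v,z).round(4))
E
```

```text
bread0 top 0.93 [233.6 155.5] [0.6207 0.1027 0.055 ]
bread0 top 0.87 [176.7 156.5] [0.6154 0.2438 0.055 ]
bread0 top 0.41 [165.9 116.1] [0.7203 0.2765 0.055 ]
bread0 side 0.84 [196.8 285.2] [0.6154 0.2531 0.055 ]
bread0 side 0.56 [224.9 231.2] [0.6118 0.0983 0.055 ]
rack top 0.77 [209.6 162.6] [0.6168 0.1697 0.    ]
rack side 0.8 [214.6 272.5] [0.6137 0.1762 0.    ]
carrier top 0.79 [339.3 169.9] [ 0.6036 -0.1699  0.    ]
carrier top 0.66 [264.4 107.8] [0.7709 0.0295 0.    ]
carrier top 0.5 [332.3 101.3] [ 0.7932 -0.1526  0.    ]
carrier top 0.3 [107.9 191.5] [0.5348 0.4282 0.    ]
carrier side 0.8 [268.4 177.3] [ 0.588  -0.1736  0.    ]
eye_left top 0.71 [293.7 162.4] [ 0.5974 -0.0456  0.085 ]
eye_left top 0.35 [167.4 118.8] [0.7016 0.2647 0.085 ]
eye_left side 0.71 [251.6 184.6] [ 0.5896 -0.0388  0.085 ]
eye_left side 0.28 [265.6 176.3] [ 0.5653 -0.0777  0.085 ]
eye_right top 0.83 [400.7 168. ] [ 0.5884 -0.3048  0.085 ]
eye_right side 0.92 [277.4 125.5] [ 0.5962 -0.3068  0.085 ]
spatula top 0.69 [238.3 236.7] [0.4237 0.0891 0.    ]
spatula top 0.64 [375.4 337.4] [ 0.1809 -0.2552  0.    ]
spatula side 0.89 [419.5 181.4] [ 0.1772 -0.2581  0.    ]
spatula side 0.65 [265.5 176.9] [ 0.5964 -0.1733  0.    ]
spatula side 0.6 [305.9 259.9] [0.4231 0.0909 0.    ]
spatula side 0.45 [139.7 301.9] [ 0.7391  0.2875 -0.    ]
rod top 0.91 [422.4 217.8] [ 0.4806 -0.3833  0.    ]
rod top 0.7 [422.3 167.8] [ 0.6135 -0.3883  0.    ]
rod side 0.58 [320.7 138.9] [ 0.4809 -0.3934  0.    ]
rod_mid top 0.6 [422.1 168.5] [ 0.6088 -0.3841  0.01  ]
rod_mid side 0.76 [276.1 131.8] [ 0.6222 -0.3833  0.01  ]
rod_root top 0.79 [421.3 221.7] [ 0.469  -0.3764  0.01  ]
rod_root side 0.9 [318.6 137.3] [ 0.4866 -0.3859  0.01  ]
mat top 0.89 [104.4 191.2] [0.5354 0.4372 0.    ]
mat side 0.72 [204.6 391.7] [0.5347 0.4302 0.    ]
```

```bash
python3 - <<'E'
from h import *
t=snapshot("top"); s=snapshot("side")
a=cv2.resize(t[125:205,155:295],None,fx=5.6,fy=5.6,interpolation=cv2.INTER_CUBIC)
crop(t,"t_rack.png",155,130,260,195,7)
crop(t,"t_car.png",280,135,405,205,6)
crop(s,"s_rack.png",160,210,260,320,5)
crop(s,"s_car.png",225,115,305,215,6)
E
```

```text
(no output)
```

View pics/t_rack.png

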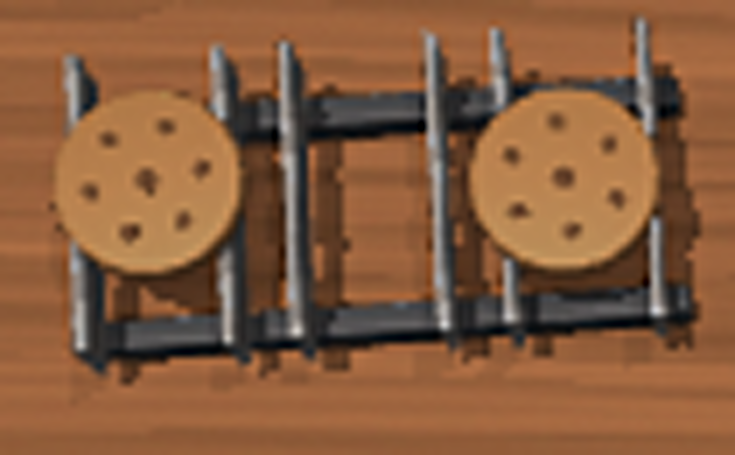

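View pics/t_car.png

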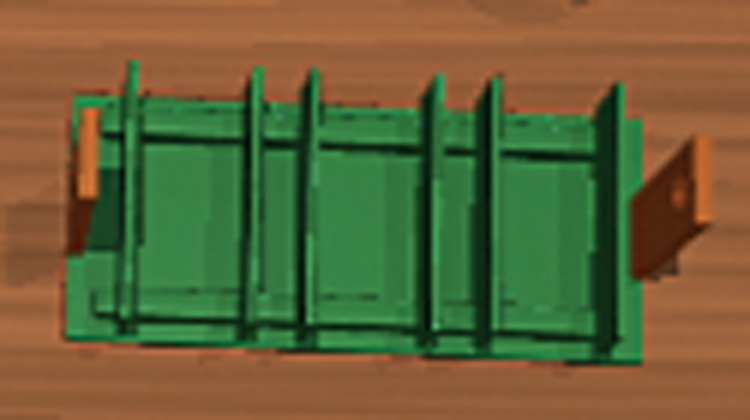

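View pics/s_rack.png

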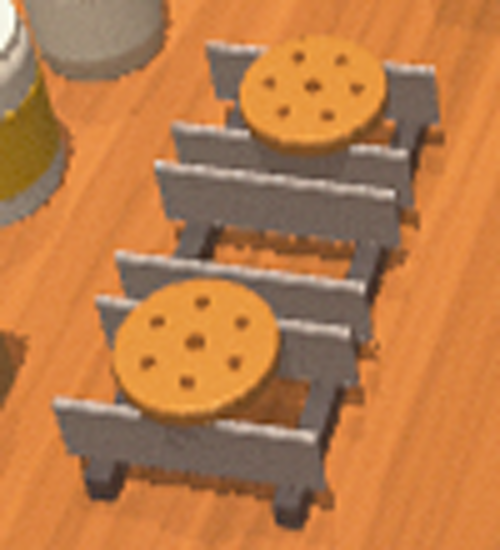

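View pics/s_car.png

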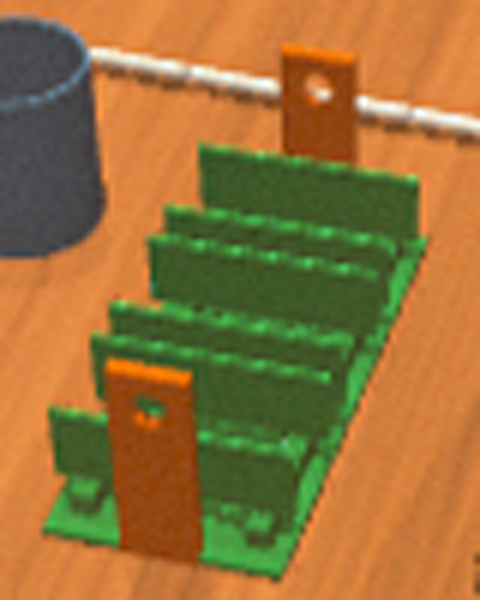

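```bash
cat > fitrc.py <<'E'
from h import *
from scipy.optimize import least_squares
ys=[102,50,26,-26,-50,-102]
def P(): 
    return np.array([[x,y,55] for y in ys for x in (55,-55)])*1e-3
def fit(top,side,x0,name):
    top=np.array(top);side=np.array(side);pts=P()
    def f(p,sh=None):
        w=to_w(pts,[p[0],p[1],p[2],0]);return np.concatenate([(proj("top",w)-top).ravel(),(proj("side",w)-side).ravel()])
    for lab,sl in (("both",slice(None)),("top",slice(0,24)),("side",slice(24,48))):
        r_=least_squares(lambda p:f(p)[sl],x0,loss="soft_l1"); print(name,lab,r_.x.round(4),"rms px",np.sqrt(np.mean(f(r_.x)[sl]**2)).round(2))
cv=lambda l,s,x,y:[((u+.5)/s-.5+x,(v+.5)/s-.5+y) for u,v in l]
fit(cv([(71,58),(82,350),(217,48),(233,345),(286,42),(301,335),(430,35),(448,332),(496,32),(513,330),(640,20),(659,315)],7,155,130),
 cv([(55,400),(317,435),(98,300),(350,330),(117,257),(367,288),(157,165),(398,193),(173,127),(410,153),(208,46),(437,70)],5,160,210),[.615,.17,0],"rack")
fit(cv([(132,62),(125,330),(257,70),(247,335),(314,70),(303,340),(438,76),(428,345),(495,78),(483,347),(617,85),(605,352)],6,280,135),
 cv([(52,410),(305,440),(95,338),(330,378),(112,305),(352,343),(150,240),(380,275),(167,210),(395,243),(200,147),(418,182)],6,225,115),[.6,-.17,0],"carrier")
# breads: top discs, upper rim z=.067
for u,v in cv([(148,181),(565,178)],7,155,130): print("bread top",onz("top",u,v,.067).round(4))
for u,v in cv([(197,341),(313,86)],5,160,210): print("bread side",onz("side",u,v,.067).round(4))
E
python3 fitrc.py
```

```text
rack both [0.6172 0.1697 0.0871] rms px 0.38
rack top [0.6179 0.1695 0.0877] rms px 0.34
rack side [0.6166 0.1701 0.0865] rms px 0.31
carrier both [ 0.5916 -0.1665 -0.0252] rms px 0.78
carrier top [ 0.5912 -0.166  -0.0375] rms px 0.8
carrier side [ 0.5919 -0.1674 -0.0122] rms px 0.59
bread top [0.6145 0.2436 0.067 ]
bread top [0.6185 0.0975 0.067 ]
bread side [0.6131 0.2428 0.067 ]
bread side [0.6174 0.0972 0.067 ]
```

```bash
cat > ov.py <<'E'
from h import *
import sys
def hullpoly(img,cam,pts,x0,y0,s,col):
    for k in pts:
        q=proj(cam,k)
        q=((q+.5-[x0,y0])*s-.5).astype(int)
        for i,j in ((0,1),(0,2),(0,4),(1,3),(1,5),(2,3),(2,6),(3,7),(4,5),(4,6),(5,7),(6,7)):
            cv2.line(img,tuple(map(int,q[i])),tuple(map(int,q[j])),col,1,cv2.LINE_AA)
def rackb(carrier=False):
    b=[box(-55,55,y-2,y+2,54,55) for y in (102,50,26,-26,-50,-102)]
    if carrier: b+=[box(-55,55,-125,125,5.9,6)]+[box(-18,18,y-3.5,y+3.5,0,103) for y in(122,-122)]
    return b
spb=[box(-50,50,-19,19,0,3),box(-160,-70,-9,9,65,87)]
def ov(cam,im,boxes,pose,x0,y0,x1,y1,s,name):
    c=cv2.resize(im[y0:y1,x0:x1],None,fx=s,fy=s,interpolation=cv2.INTER_CUBIC)[:,:,::-1].copy()
    hullpoly(c,cam,[to_w(b,pose) for b in boxes],x0,y0,s,(255,255,0))
    cv2.imwrite("pics/"+name,c)
E
python3 - <<'E'
from ov import *
t=snapshot("top");s=snapshot("side");p=[.5916,-.1665,-.0252]
ov("top",t,rackb(1),p,280,135,405,205,6,"ov_t.png")
ov("side",s,rackb(1),p,225,115,305,215,6,"ov_s.png")
E
```

```text
(no output)
```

View pics/ov_t.png

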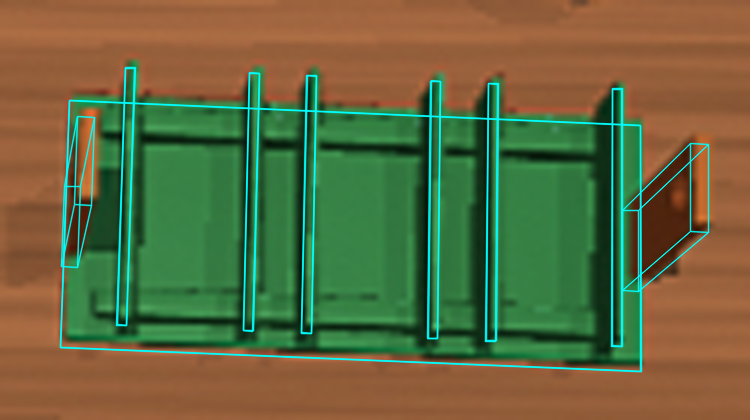

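View pics/ov_s.png

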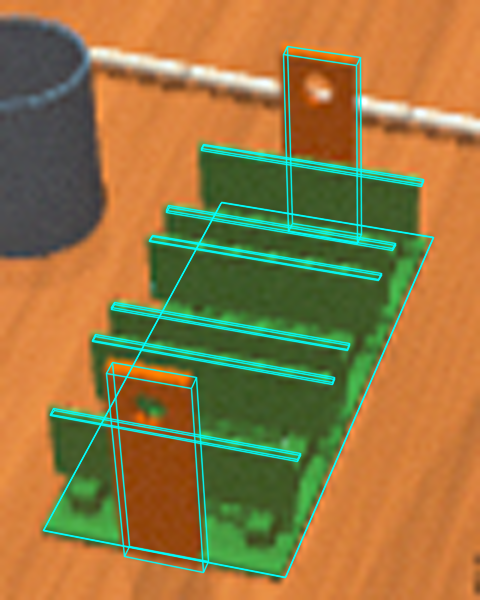

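```bash
cat > mfit.py <<'E'
from ov import *
from scipy.optimize import minimize
S=4
def carrier_solid():
    b=[box(-55,55,y-2,y+2,6,55) for y in (102,50,26,-26,-50,-102)]
    return b+[box(-55,55,-125,125,0,6)]+[box(-18,18,y-3.5,y+3.5,0,103) for y in(122,-122)]
def render(cam,boxes,pose,roi):
    x0,y0,x1,y1=roi; m=np.zeros(((y1-y0)*S,(x1-x0)*S),np.uint8)
    for b in boxes:
        q=((proj(cam,to_w(b,pose))+.5-[x0,y0])*S-.5)
        cv2.fillConvexPoly(m,cv2.convexHull((q*16).astype(np.int32)),255,cv2.LINE_8,4)
    return cv2.resize(m,(x1-x0,y1-y0),interpolation=cv2.INTER_AREA)/255.
def mfit(masks,boxes,p0,verbose=True,z=0.,scale=(.004,.004,.03)):
    # masks: {cam:(mask float full image, roi)}
    def cost(p,cams):
        e=0
        for c in cams:
            m,roi=masks[c];x0,y0,x1,y1=roi
            e+=np.abs(render(c,boxes,[p[0],p[1],p[2],z],roi)-m[y0:y1,x0:x1]).sum()
        return e
    out={}
    sc=np.array(scale);p0=np.array(p0)
    for cams in [tuple(masks)]+[(c,) for c in masks]*(len(masks)>1):
        best=None
        for k in range(2):
            st=p0 if best is None else best.x
            sim=np.vstack([st]+[st+sc*e for e in np.eye(3)])
            best=minimize(cost,st,args=(cams,),method="Nelder-Mead",options=dict(initial_simplex=sim,xatol=1e-4,fatol=.05))
        out[cams]=best.x
        if verbose: print(cams,best.x.round(4),"cost",round(best.fun,1))
    return out[tuple(masks)]
E
python3 - <<'E'
from mfit import *
ms={}
for c,roi in (("top",(280,135,405,205)),("side",(225,115,305,215))):
    im=snapshot(c); h=cv2.cvtColor(im,cv2.COLOR_RGB2HSV)
    g=((h[...,0]>45)&(h[...,0]<85)&(h[...,1]>80))
    r_,gg,b=[im[...,i].astype(int) for i in range(3)]
    o=(r_>1.9*gg)&(b<0.35*r_)&(r_>60)
    m=(g|o).astype(float); ms[c]=(m,roi)
    crop((m*255).astype(np.uint8)[...,None].repeat(3,2),f"m_{c}.png",*roi,6)
p=mfit(ms,carrier_solid(),[.5916,-.1665,-.0252])
ov("top",snapshot("top"),rackb(1),p,280,135,405,205,6,"ov_t1.png")
ov("side",snapshot("side"),rackb(1),p,225,115,305,215,6,"ov_s1.png")
a=cv2.imread("pics/m_top.png");b=cv2.imread("pics/m_side.png")
E
```

```text
Traceback (most recent call last):
  File "mfit.py", line 28, in mfit
    best=minimize(cost,st,args=(cams,),method="Nelder-Mead",options=dict(initial_simplex=sim,xatol=1e-4,fatol=.05))
  File "mfit.py", line 19, in cost
    e+=np.abs(render(c,boxes,[p[0],p[1],p[2],z],roi)-m[y0:y1,x0:x1]).sum()
              ~~~~~~^^^^^^^^^^^^^^^^^^^^^^^^^^^^^^^^
  File "mfit.py", line 10, in render
    q=((proj(cam,to_w(b,pose))+.5-[x0,y0])*S-.5)
        ~~~~^^^^^^^^^^^^^^^^^^
  File "h.py", line 10, in proj
    m=camera_model(cam);K=m["mtx"];E=m["extrinsics"]
ValueError: time passes only in moves, steps and waits
```

View pics/m_top.png

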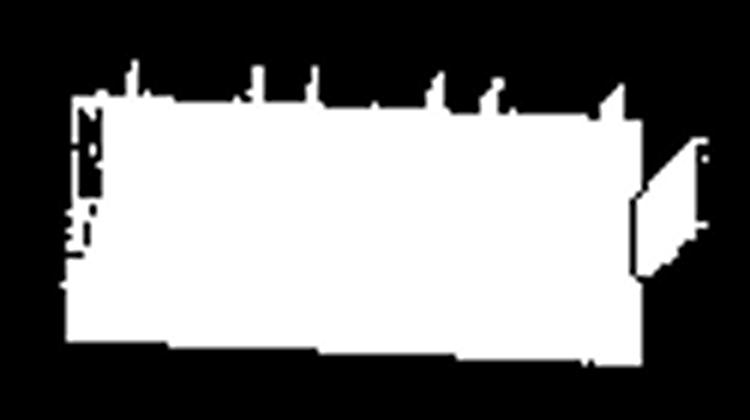

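View pics/m_side.png

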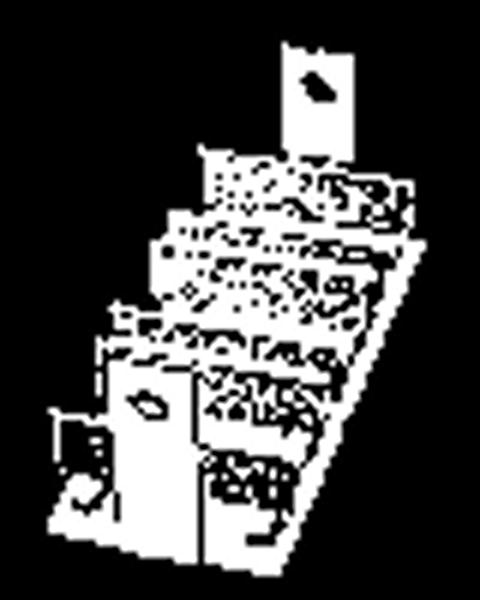

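```bash
sed -i 's/^def ray/import functools\n_cm=camera_model\ncamera_model=functools.lru_cache(_cm)\ndef ray/' h.py
cat > segc.py <<'E'
from mfit import *
def cmask(im):
    r_,g,b=[cv2.GaussianBlur(im,(3,3),.4)[...,i].astype(int) for i in range(3)]
    m=((g>1.05*r_)&(g>1.15*b))|((r_>1.9*g)&(b<.35*r_)&(r_>60))
    return cv2.morphologyEx(m.astype(np.uint8),cv2.MORPH_CLOSE,np.ones((3,3)))
E
python3 - <<'E'
from segc import *
ms={};ims={}
for c,roi in (("top",(280,135,405,205)),("side",(225,115,305,215))):
    im=snapshot(c); ims[c]=im
    m=cmask(im).astype(float); ms[c]=(m,roi)
    crop((m*255).astype(np.uint8)[...,None].repeat(3,2),f"m_{c}.png",*roi,4)
p=mfit(ms,carrier_solid(),[.5916,-.1665,-.0252])
ov("top",ims["top"],rackb(1),p,280,135,405,205,6,"ov_t1.png")
ov("side",ims["side"],rackb(1),p,225,115,305,215,6,"ov_s1.png")
E
```

```text
('top', 'side') [ 0.5948 -0.1685 -0.0219] cost 400.2
('top',) [ 0.5952 -0.168  -0.0287] cost 221.4
('side',) [ 0.5944 -0.1698 -0.021 ] cost 160.4
```

View pics/ov_t1.png

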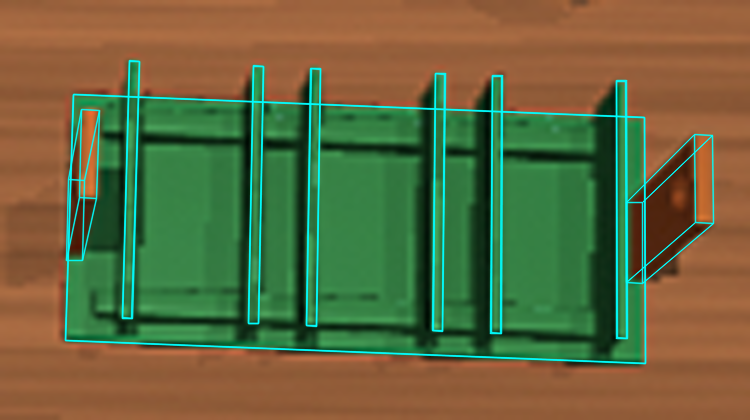

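View pics/ov_s1.png

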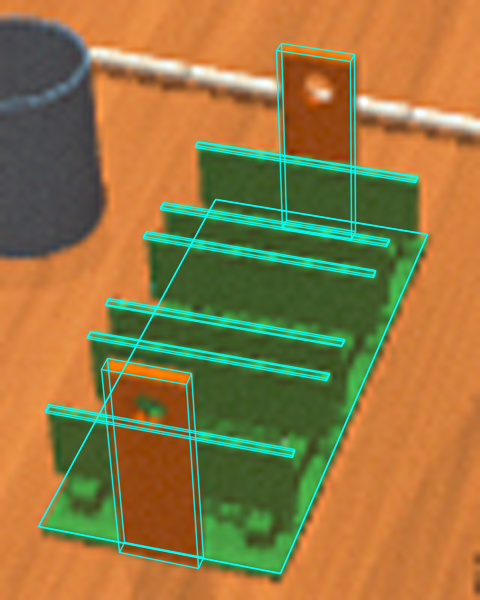

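```bash
python3 - <<'E'
from ov import *
t=snapshot("top");s=snapshot("side");p=[.4237,.0895,1.7]
p=[.4235,.09,1.68]
ov("top",t,spb,p,210,210,320,255,7,"sp_t.png")
ov("side",s,spb,p,285,175,335,280,5,"sp_s.png")
E
```

```text
(no output)
```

View pics/sp_t.png

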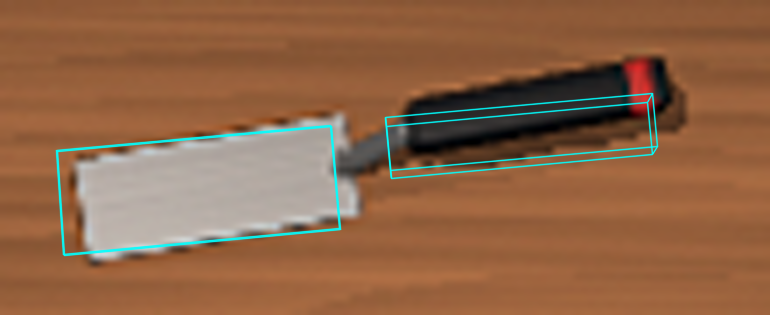

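View pics/sp_s.png

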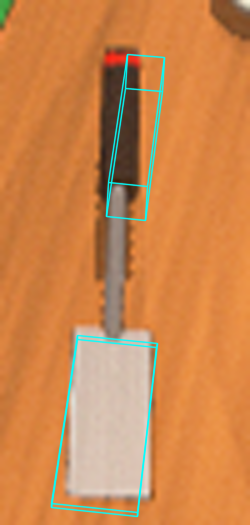

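```bash
cat > fitsp.py <<'E'
from ov import *
from scipy.optimize import least_squares
def fitsp(top,side,x0,z=.003):
    pts=np.array([[50,19,0],[50,-19,0],[-50,-19,0],[-50,19,0]])*1e-3
    def f(p,k):
        w=to_w(pts,[p[0],p[1],p[2],z]);e=[]
        if "t" in k:e.append((proj("top",w)-top).ravel())
        if "s" in k:e.append((proj("side",w)-side).ravel())
        return np.concatenate(e)
    for k in("ts","t","s"):
        q=least_squares(f,x0,args=(k,),loss="soft_l1");print(k,q.x.round(4),np.abs(q.fun).max().round(2))
        if k=="ts":out=q.x
    return out
cv=lambda l,s,x,y:np.array([((u+.5)/s-.5+x,(v+.5)/s-.5+y) for u,v in l])
E
python3 - <<'E'
from fitsp import *
p=fitsp(cv([(92,262),(76,163),(343,118),(357,217)],7,210,210),cv([(152,495),(66,495),(74,332),(152,332)],5,285,175),[.4235,.09,1.7])
t=snapshot("top");s=snapshot("side")
ov("top",t,spb,p,210,210,320,255,7,"sp_t1.png")
ov("side",s,spb,p,285,175,335,280,5,"sp_s1.png")
E
```

```text
ts [0.423  0.0831 1.7623] 0.98
t [0.4235 0.083  1.7558] 0.72
s [0.4227 0.0834 1.7668] 0.84
```

View pics/sp_t1.png

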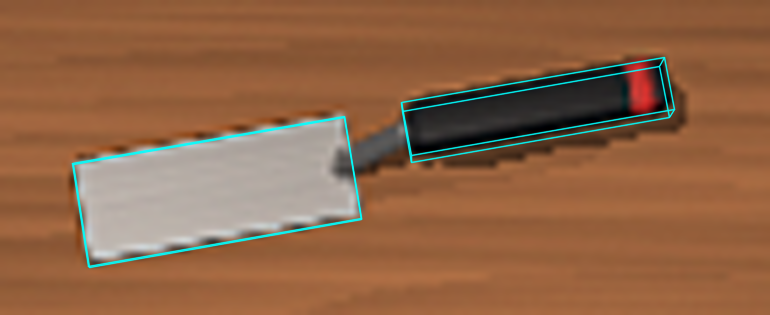

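View pics/sp_s1.png

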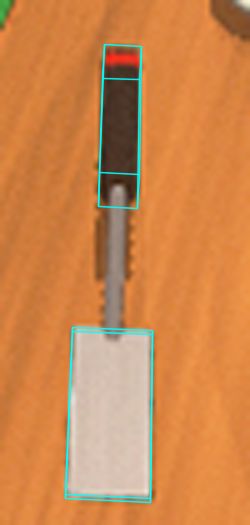

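```bash
cat > go.py <<'E'
# usage: go.py x y z psi  -> deltas in tool axes (normalised) from the measured pose
from h import *
import sys
st=get_state(); p=st["tool_pos"]; Rm=R.from_quat(st["eef_rot"]).as_matrix()
psi=np.arctan2(Rm[1,0],Rm[0,0])
print("t",round(st["clock"],2),"pos",p.round(4),"psi",psi.round(4),"zt",Rm[:,2].round(3),"F",st["contact_force"].round(1),"op",round(st["opening"]*88.1,1),"q",st["q"].round(2))
# targets: triplets of x y z psi chained
a=[float(v) for v in sys.argv[1:]]
for i in range(0,len(a),4):
    d=Rm.T@(np.array(a[i:i+3])-p); dp=(a[i+3]-psi+np.pi)%(2*np.pi)-np.pi
    print("  shift",(d/.75).round(4).tolist(),"turn",round(-dp/2,4),"| dist mm",round(np.linalg.norm(d)*1e3),"rows>=",int(max(np.linalg.norm(d)/.0417,abs(np.degrees(dp))/7.16))+1)
E
python3 go.py .44 -.0054 .18 1.762
```

```text
t 1.8 pos [ 0.1959 -0.5935  0.2608] psi 0.3188 zt [ 0. -0. -1.] F [-0.3  0.7 -0.1] op 88.0 q [ 1.29  0.69 -0.19  1.57  0.16  0.9  -0.22]
  shift [0.5548, -0.6427, 0.1076] turn -0.7216 | dist mm 642 rows>= 16
```

jog_arm(
  rows=[
    [[0.5548,-0.6427,0.1076],-0.7216],
    [[0.5548,-0.6427,0.1076],-0.7216],
    [[0.5548,-0.6427,0.1076],-0.7216],
    [[0.5548,-0.6427,0.1076],-0.7216],
    [[0.5548,-0.6427,0.1076],-0.7216],
    [[0.5548,-0.6427,0.1076],-0.7216],
    [[0.5548,-0.6427,0.1076],-0.7216],
    [[0.5548,-0.6427,0.1076],-0.7216],
    [[0.5548,-0.6427,0.1076],-0.7216],
    [[0.5548,-0.6427,0.1076],-0.7216],
    [[0.5548,-0.6427,0.1076],-0.7216],
    [[0.5548,-0.6427,0.1076],-0.7216],
    [[0.5548,-0.6427,0.1076],-0.7216],
    [[0.5548,-0.6427,0.1076],-0.7216],
    [[0.5548,-0.6427,0.1076],-0.7216],
    [[0.5548,-0.6427,0.1076],-0.7216],
    [[0.5548,-0.6427,0.1076],-0.7216],
    [[0.5548,-0.6427,0.1076],-0.7216],
    [[0.5548,-0.6427,0.1076],-0.7216],
    [[0.5548,-0.6427,0.1076],-0.7216],
  ],
)

```text
clock: 3.47
tool_pos: [0.4392, -0.0074, 0.1801]
eef_rot: [0.638, 0.77, -0.001, 0.0]
contact_force: [-0.1, -0.8, -0.2]
opening: 1.0
```

```bash
python3 go.py .44 -.0054 .12 1.762 .44 -.0054 .079 1.762; python3 - <<'E'
from ov import *
t=snapshot("top");s=snapshot("side");p=[.423,.0831,1.7623]
ov("top",t,spb,p,200,190,330,275,6,"a_t.png")
ov("side",s,spb,p,240,80,380,290,3,"a_s.png")
E
```

```text
t 3.47 pos [ 0.4392 -0.0074  0.1801] psi 1.759 zt [-0.001 -0.001 -1.   ] F [-0.1 -0.8 -0.2] op 88.1 q [ 0.15  0.62 -0.37  2.18  0.54  0.43 -0.47]
  shift [0.0025, 0.0016, 0.0801] turn -0.0015 | dist mm 60 rows>= 2
  shift [0.0026, 0.0016, 0.1348] turn -0.0015 | dist mm 101 rows>= 3
```

View pics/a_t.png

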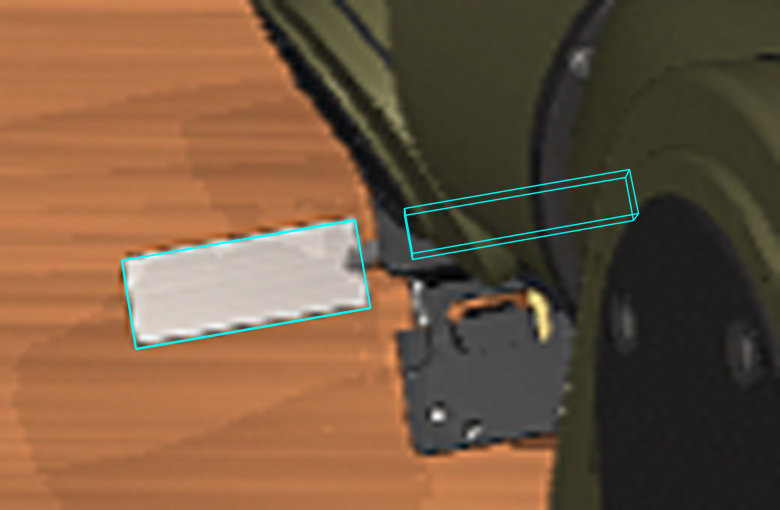

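View pics/a_s.png

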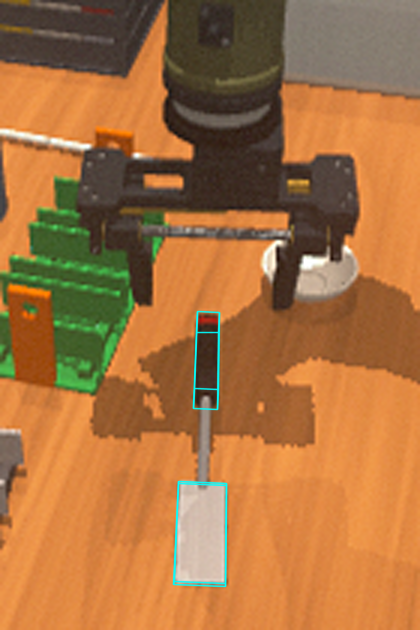

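jog_arm(
  rows=[
    [[0.0026,0.0016,0.04],-0.0015],
    [[0.0026,0.0016,0.08],-0.0015],
    [[0.0026,0.0016,0.1],-0.0015],
    [[0.0026,0.0016,0.12],-0.0015],
    [[0.0026,0.0016,0.1348],-0.0015],
    [[0.0026,0.0016,0.1348],-0.0015],
    [[0.0026,0.0016,0.1348],-0.0015],
    [[0.0026,0.0016,0.1348],-0.0015],
  ],
)

```text
clock: 4.23
tool_pos: [0.4409, -0.0037, 0.0795]
eef_rot: [0.636, 0.772, 0.0, 0.0]
contact_force: [0.0, -1.0, -0.4]
opening: 1.001
```

jog_arm(
  rows=[
    [[0,0,0],0],
    [[0,0,0],0],
    [[0,0,0],0],
    [[0,0,0],0],
    [[0,0,0],0],
    [[0,0,0],0],
    [[0,0,0],0],
    [[0,0,0],0],
    [[0,0,0],0],
    [[0,0,0],0],
    [[0,0,0],0],
    [[0,0,0],0],
    [[0,0,0],0],
    [[0,0,0],0],
    [[0,0,0],0],
  ],
  gripper=0,
  newtons=50,
)

```text
clock: 5.48
tool_pos: [0.4407, -0.0033, 0.0789]
eef_rot: [0.635, 0.772, -0.0, -0.0]
contact_force: [-0.3, -0.7, 0.5]
opening: 0.196
```

```bash
python3 go.py .44 -.0054 .2 1.762
```

```text
t 5.48 pos [ 0.4407 -0.0033  0.0789] psi 1.7651 zt [-0. -0. -1.] F [-0.3 -0.7  0.5] op 17.3 q [-0.05  0.83 -0.08  2.24  0.72  0.09 -0.62]
  shift [-0.0026, -0.0015, -0.1615] turn 0.0015 | dist mm 121 rows>= 3
```

jog_arm(
  rows=[
    [[0,0,-0.01],0],
    [[0,0,-0.025],0],
    [[0,0,-0.045],0],
    [[0,0,-0.065],0],
    [[0,0,-0.085],0],
    [[0,0,-0.105],0],
    [[0,0,-0.125],0],
    [[0,0,-0.145],0],
    [[0,0,-0.1615],0],
    [[0,0,-0.1615],0],
    [[0,0,-0.1615],0],
    [[0,0,-0.1615],0],
  ],
)

```text
clock: 6.48
tool_pos: [0.4403, -0.0035, 0.1994]
eef_rot: [0.635, 0.772, -0.0, -0.0]
contact_force: [-0.4, -0.3, -2.0]
opening: 0.195
```

```bash
python3 go.py .40 .2 .2 .087; python3 - <<'E'
from ov import *
t=snapshot("top");s=snapshot("side")
st=get_state();p=st["tool_pos"];Rm=R.from_quat(st["eef_rot"]).as_matrix();a=np.arctan2(Rm[1,0],Rm[0,0])
pp=[p[0]+.088*np.cos(a),p[1]+.088*np.sin(a),a,p[2]-.0789];print(pp)
ov("top",t,spb,pp,190,190,330,275,5,"b_t.png")
ov("side",s,spb,pp,240,80,380,290,3,"b_s.png")
E
```

```text
t 6.48 pos [ 0.4403 -0.0035  0.1994] psi 1.7649 zt [-0.001 -0.    -1.   ] F [-0.4 -0.3 -2. ] op 17.2 q [ 0.19  0.59 -0.44  2.16  0.52  0.49 -0.46]
  shift [0.2766, -0.0004, -0.0008] turn 0.8389 | dist mm 207 rows>= 14
[np.float64(0.42319640274264686), np.float64(0.0830046622905194), np.float64(1.7651580984850175), np.float64(0.12030513953185057)]
```

View pics/b_t.png

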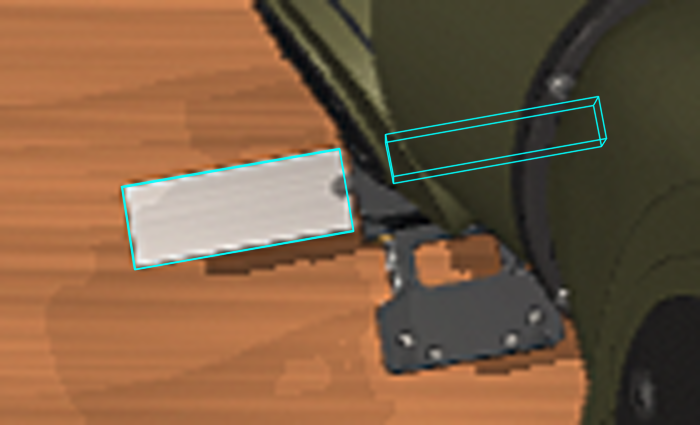

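View pics/b_s.png

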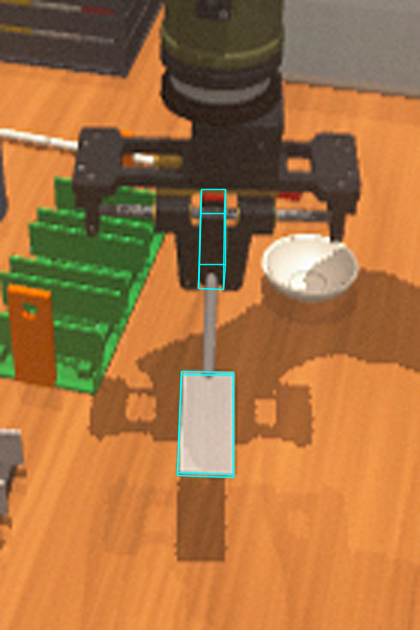

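```bash
python3 go.py .398 .227 .2 .087
```

```text
t 6.58 pos [ 0.4402 -0.0033  0.1992] psi 1.7652 zt [-0.002 -0.    -1.   ] F [-0.3 -1.1 -0.9] op 17.2 q [ 0.18  0.59 -0.44  2.16  0.52  0.49 -0.46]
  shift [0.3122, 0.0041, -0.0011] turn 0.8391 | dist mm 234 rows>= 14
```

jog_arm(
  rows=[
    [[0.016,0.0002,-0.001],0.04],
    [[0.032,0.0004,-0.001],0.08],
    [[0.048,0.0006,-0.001],0.13],
    [[0.065,0.0008,-0.001],0.18],
    [[0.083,0.001,-0.001],0.23],
    [[0.102,0.0014,-0.001],0.28],
    [[0.12,0.0016,-0.001],0.33],
    [[0.138,0.002,-0.001],0.38],
    [[0.157,0.002,-0.001],0.43],
    [[0.175,0.002,-0.001],0.48],
    [[0.194,0.003,-0.001],0.53],
    [[0.212,0.003,-0.001],0.58],
    [[0.23,0.003,-0.001],0.63],
    [[0.25,0.003,-0.001],0.68],
    [[0.27,0.004,-0.001],0.73],
    [[0.29,0.004,-0.001],0.78],
    [[0.3122,0.0041,-0.001],0.8391],
    [[0.3122,0.0041,-0.001],0.8391],
    [[0.3122,0.0041,-0.001],0.8391],
    [[0.3122,0.0041,-0.001],0.8391],
  ],
)

```text
clock: 8.25
tool_pos: [0.3983, 0.226, 0.2003]
eef_rot: [0.999, 0.044, -0.0, 0.001]
contact_force: [-0.5, -0.4, -1.4]
opening: 0.198
```

```bash
cat > sp.py <<'E'
from ov import *
import sys
OFF=float(__import__("os").environ.get("OFF",".088"));ZO=.0789
t=snapshot("top");s=snapshot("side")
st=get_state();p=st["tool_pos"];Rm=R.from_quat(st["eef_rot"]).as_matrix();a=np.arctan2(Rm[1,0],Rm[0,0])
pp=[p[0]+OFF*np.cos(a),p[1]+OFF*np.sin(a),a,p[2]-ZO];print(np.round(pp,4))
for n,o in (("rack",[.6172,.1697,.087]),("carrier",[.594,-.168,-.025])):
    d=np.array(pp[:2])-o[:2];c,s_=np.cos(o[2]),np.sin(o[2]);print("in",n,np.round([c*d[0]+s_*d[1],-s_*d[0]+c*d[1]],4),"dyaw",round(a-o[2],4))
n=sys.argv[1];ta=[int(v) for v in sys.argv[2].split(",")];sa=[int(v) for v in sys.argv[3].split(",")]
ov("top",t,spb,pp,*ta,n+"_t.png");ov("side",s,spb,pp,*sa,n+"_s.png")
E
python3 sp.py c 120,120,280,240,5 160,150,330,330,4; python3 go.py .398 .227 .114 .087
```

```text
[0.4864 0.2333 0.0866 0.1217]
in rack [-0.1248  0.0747] dyaw -0.0004
in carrier [-0.1176  0.3985] dyaw 0.1116
t 8.35 pos [0.3987 0.2257 0.2006] psi 0.0866 zt [-0.001 -0.001 -1.   ] F [ 0.5 -0.  -1. ] op 17.3 q [-0.68  0.59  0.1   2.12 -0.13  0.44 -1.96]
  shift [-0.0007, -0.0019, 0.1154] turn -0.0002 | dist mm 87 rows>= 3
```

View pics/c_t.png

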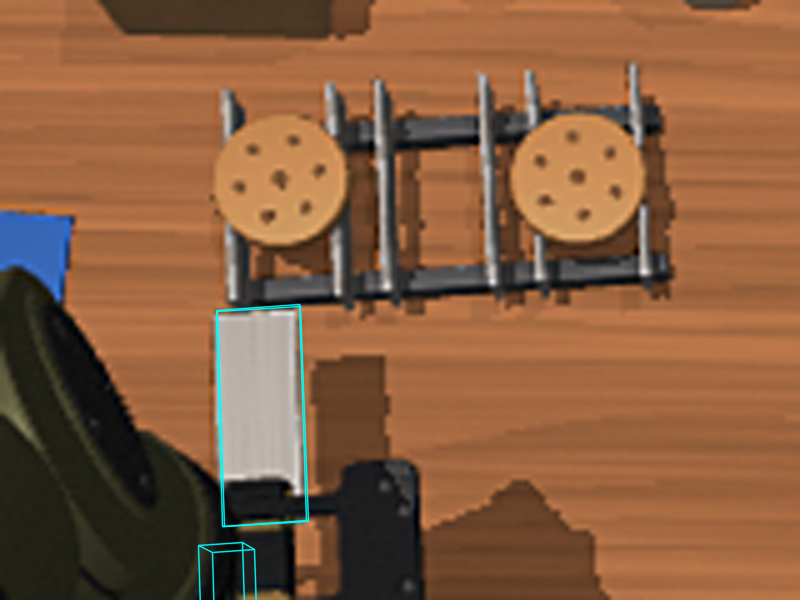

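View pics/c_s.png

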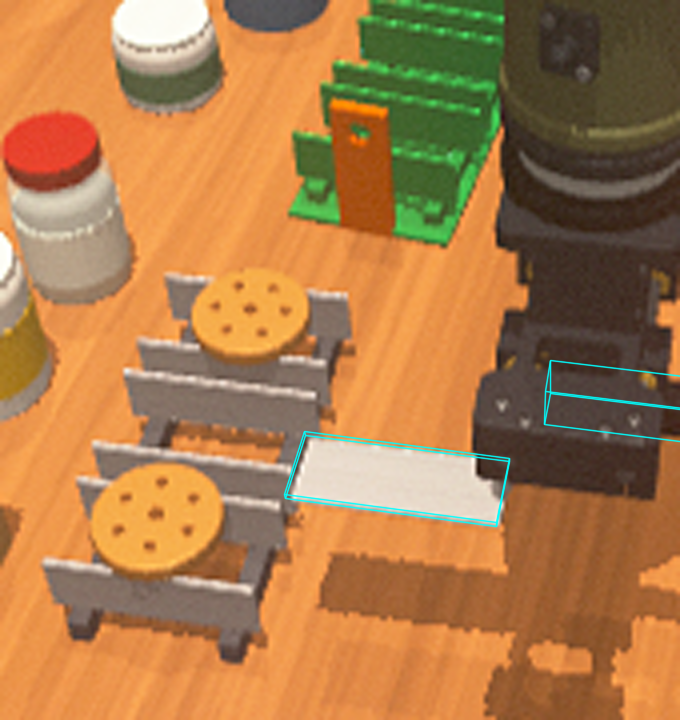

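jog_arm(
  rows=[
    [[-0.0005,-0.001,0.015],0],
    [[-0.0005,-0.0019,0.035],0],
    [[-0.0007,-0.0019,0.055],0],
    [[-0.0007,-0.0019,0.075],0],
    [[-0.0007,-0.0019,0.095],0],
    [[-0.0007,-0.0019,0.108],0],
    [[-0.0007,-0.0019,0.1154],0],
    [[-0.0007,-0.0019,0.1154],0],
    [[-0.0007,-0.0019,0.1154],0],
  ],
)

```text
clock: 9.1
tool_pos: [0.3982, 0.2279, 0.1143]
eef_rot: [0.999, 0.043, -0.0, 0.0]
contact_force: [0.2, 0.4, -1.1]
opening: 0.193
```

```bash
python3 sp.py d 120,120,280,240,5 160,190,330,340,4; python3 go.py .5237 .2378 .114 .087
```

```text
[0.4861 0.236  0.0865 0.0359]
in rack [-0.1248  0.0774] dyaw -0.0005
in carrier [-0.118   0.4012] dyaw 0.1115
t 9.2 pos [0.3984 0.2284 0.1148] psi 0.0865 zt [ 0.001  0.    -1.   ] F [-0.9  0.8 -1.4] op 17.6 q [-0.65  0.76  0.05  2.18 -0.16  0.2  -1.95]
  shift [0.1675, 0.0019, 0.0013] turn -0.0002 | dist mm 126 rows>= 4
```

View pics/d_t.png

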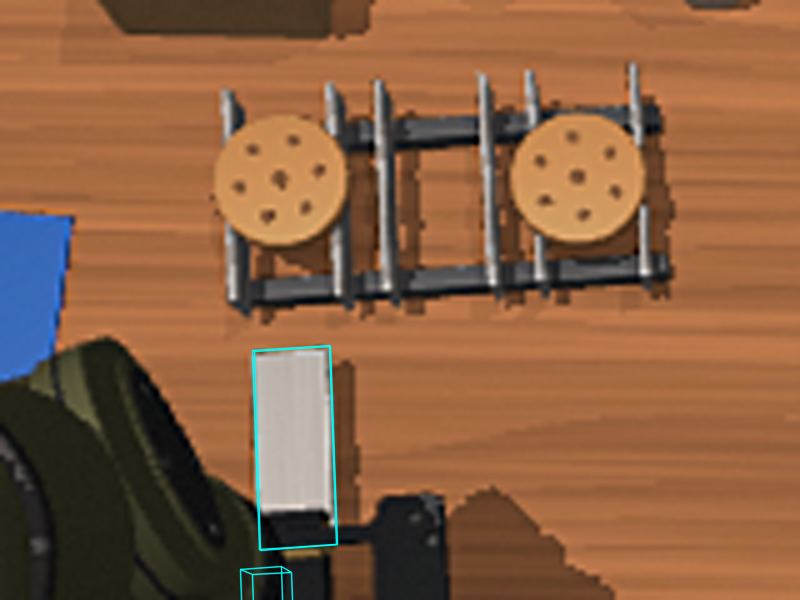

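View pics/d_s.png

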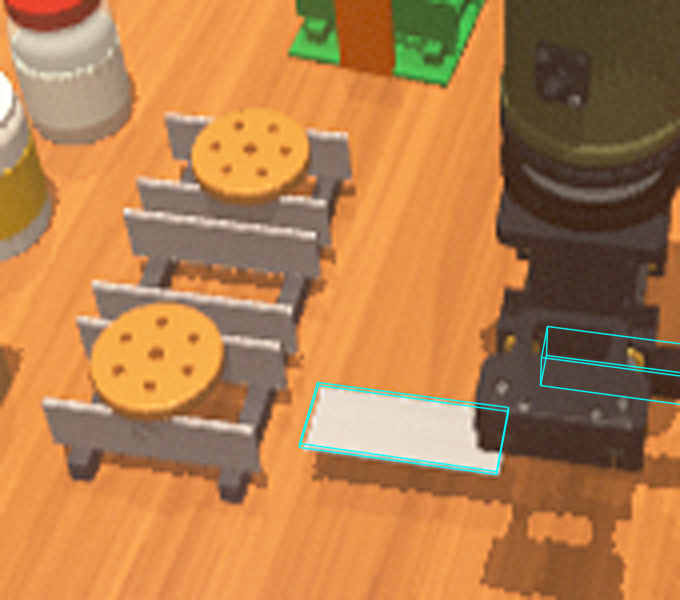

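jog_arm(
  rows=[
    [[0.003,0.0019,0.0013],0],
    [[0.012,0.0019,0.0013],0],
    [[0.024,0.0019,0.0013],0],
    [[0.036,0.0019,0.0013],0],
    [[0.048,0.0019,0.0013],0],
    [[0.06,0.0019,0.0013],0],
    [[0.072,0.0019,0.0013],0],
    [[0.084,0.0019,0.0013],0],
    [[0.096,0.0019,0.0013],0],
    [[0.108,0.0019,0.0013],0],
    [[0.12,0.0019,0.0013],0],
    [[0.132,0.0019,0.0013],0],
    [[0.144,0.0019,0.0013],0],
    [[0.156,0.0019,0.0013],0],
    [[0.164,0.0019,0.0013],0],
    [[0.17,0.0019,0.0013],0],
    [[0.17,0.0019,0.0013],0],
    [[0.17,0.0019,0.0013],0],
  ],
)

```text
clock: 10.7
tool_pos: [0.5249, 0.238, 0.1131]
eef_rot: [0.999, 0.043, -0.0, 0.0]
contact_force: [-1.2, 0.7, -1.9]
opening: 0.199
```

```bash
python3 sp.py e 120,120,280,240,5 160,190,330,340,4; python3 go.py .526 .238 .114 .087 .526 .238 .21 .087
```

```text
[0.612  0.2457 0.0871 0.0342]
in rack [0.0015 0.0762] dyaw 0.0001
in carrier [0.0077 0.4141] dyaw 0.1121
t 10.8 pos [0.5244 0.2381 0.1131] psi 0.0871 zt [-0.001 -0.    -1.   ] F [ 0.1 -0.1 -1.2] op 17.2 q [-0.55  0.84  0.07  1.84 -0.11  0.47 -1.88]
  shift [0.0021, 0.0003, -0.0012] turn 0.0001 | dist mm 2 rows>= 1
  shift [0.002, 0.0003, -0.1292] turn 0.0001 | dist mm 97 rows>= 3
```

View pics/e_t.png

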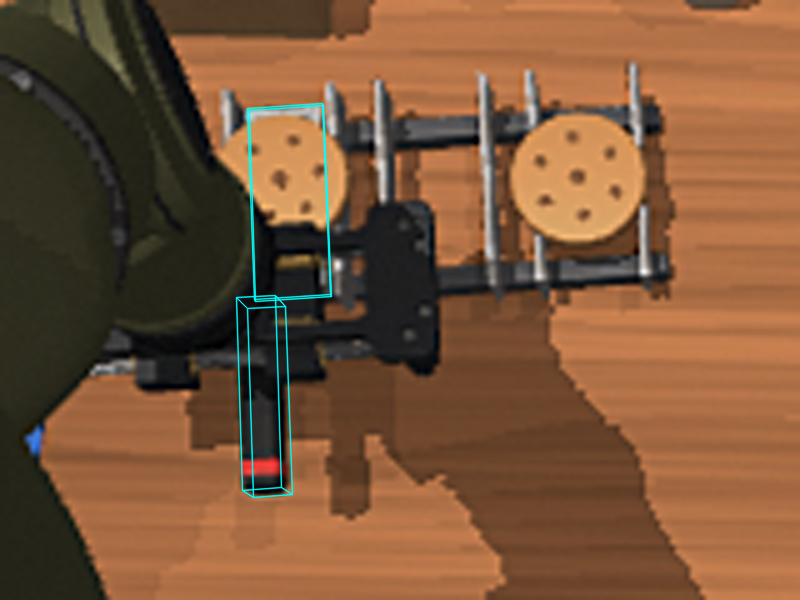

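View pics/e_s.png

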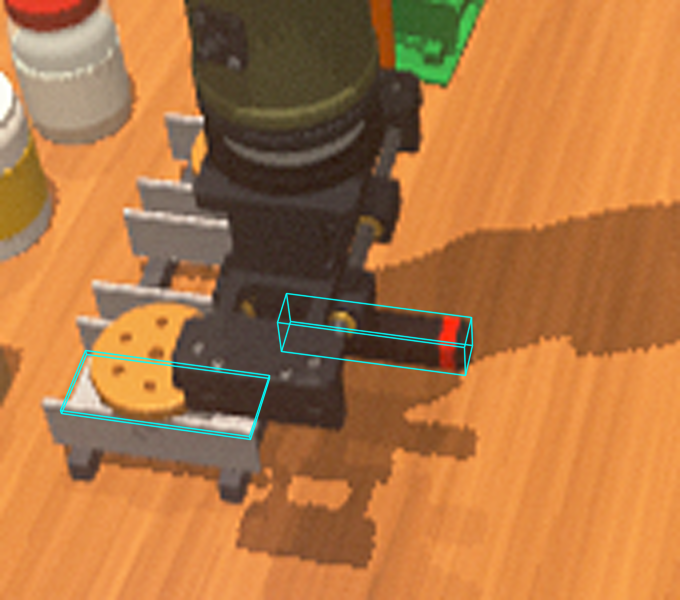

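jog_arm(
  rows=[
    [[0.001,0,-0.008],0],
    [[0.001,0,-0.014],0],
    [[0.001,0,-0.019],0],
    [[0.001,0,-0.022],0],
    [[0.001,0,-0.025],0],
    [[0.001,0,-0.028],0],
    [[0.001,0,-0.031],0],
    [[0.001,0,-0.034],0],
    [[0.001,0,-0.038],0],
    [[0.001,0,-0.045],0],
    [[0.001,0,-0.055],0],
    [[0.001,0,-0.066],0],
    [[0.001,0,-0.077],0],
    [[0.001,0,-0.088],0],
    [[0.001,0,-0.1],0],
    [[0.001,0,-0.11],0],
    [[0.001,0,-0.12],0],
    [[0.001,0,-0.126],0],
    [[0.001,0,-0.129],0],
    [[0.001,0,-0.129],0],
  ],
)

```text
clock: 12.47
tool_pos: [0.526, 0.2383, 0.2105]
eef_rot: [0.999, 0.043, 0.0, -0.0]
contact_force: [0.5, -0.4, -2.3]
opening: 0.199
```

```bash
python3 sp.py f 120,100,280,220,5 140,130,330,280,4; python3 go.py .41 -.05 .21 -.025 .416 -.2395 .21 -.025
```

```text
[0.6133 0.2458 0.0869 0.1309]
in rack [0.0027 0.0761] dyaw -0.0001
in carrier [0.0089 0.4141] dyaw 0.1119
t 12.57 pos [0.5256 0.2381 0.2098] psi 0.0869 zt [-0.001 -0.    -1.   ] F [-0.3 -0.2 -1.4] op 17.1 q [-0.56  0.69  0.1   1.77 -0.1   0.68 -1.89]
  shift [-0.1869, 0.3693, -0.0001] turn 0.0559 | dist mm 310 rows>= 8
  shift [-0.2009, 0.6218, -0.0] turn 0.0559 | dist mm 490 rows>= 12
```

View pics/f_t.png

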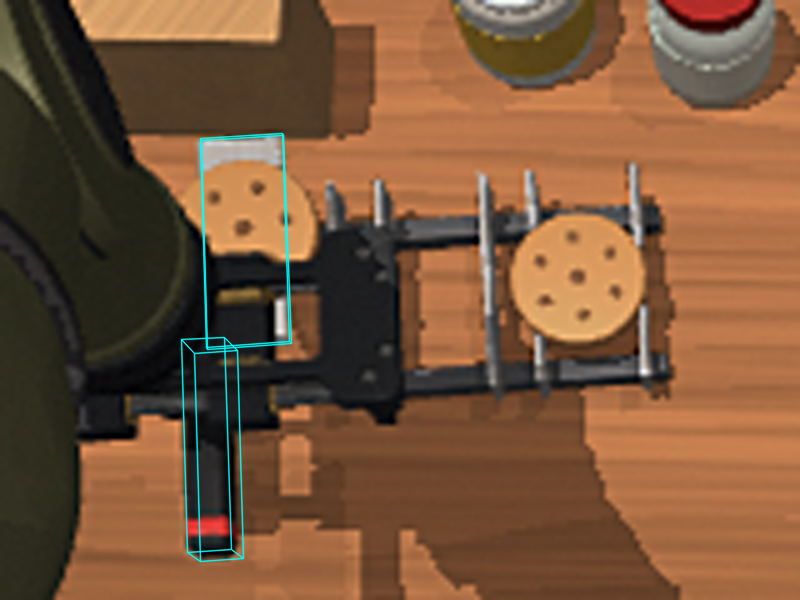

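View pics/f_s.png

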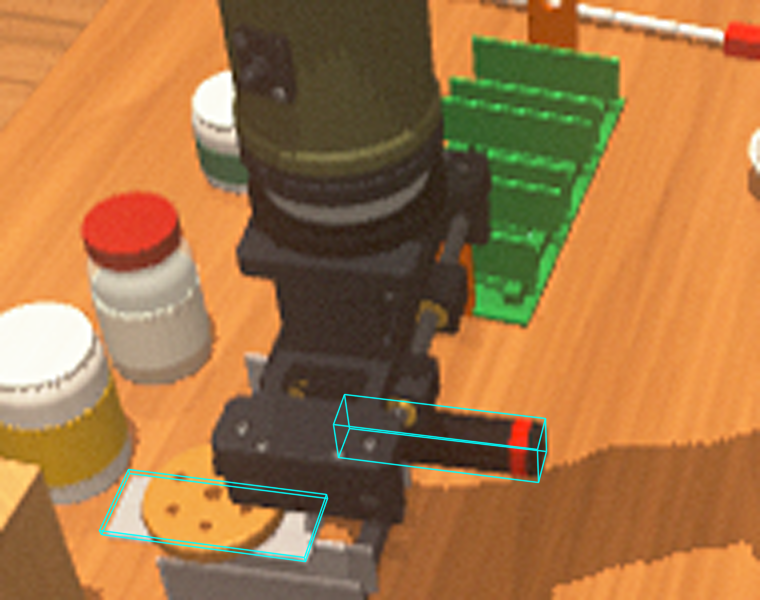

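```bash
python3 go.py .504 -.2418 .21 -.025
```

```text
t 12.57 pos [0.5256 0.2381 0.2098] psi 0.0869 zt [-0.001 -0.    -1.   ] F [-0.3 -0.2 -1.4] op 17.1 q [-0.56  0.69  0.1   1.77 -0.1   0.68 -1.89]
  shift [-0.0842, 0.635, -0.0001] turn 0.0559 | dist mm 480 rows>= 12
```

jog_arm(
  rows=[
    [[-0.0005,0.003,0],0],
    [[-0.001,0.008,0],0.001],
    [[-0.002,0.016,0],0.002],
    [[-0.004,0.028,0],0.003],
    [[-0.006,0.042,0],0.004],
    [[-0.008,0.057,0],0.005],
    [[-0.01,0.072,0],0.006],
    [[-0.012,0.087,0],0.008],
    [[-0.014,0.102,0],0.009],
    [[-0.016,0.117,0],0.01],
    [[-0.018,0.132,0],0.011],
    [[-0.02,0.147,0],0.013],
    [[-0.021,0.162,0],0.014],
    [[-0.023,0.177,0],0.015],
    [[-0.025,0.192,0],0.017],
    [[-0.027,0.207,0],0.018],
    [[-0.029,0.22,0],0.019],
    [[-0.03,0.23,0],0.02],
    [[-0.031,0.236,0],0.021],
    [[-0.031,0.238,0],0.021],
  ],
)

```text
clock: 14.23
tool_pos: [0.5181, 0.0573, 0.21]
eef_rot: [1.0, 0.022, -0.0, 0.0]
contact_force: [-0.2, 0.0, -2.6]
opening: 0.199
```

```bash
python3 go.py .504 -.2418 .21 -.025; python3 sp.py g 180,100,340,220,5 140,130,330,280,4
```

```text
t 14.23 pos [0.5181 0.0573 0.21  ] psi 0.0435 zt [-0. -0. -1.] F [-0.2  0.  -2.6] op 17.6 q [-0.24  0.63  0.07  1.94 -0.07  0.58 -1.65]
  shift [-0.0361, 0.3976, 0.0002] turn 0.0343 | dist mm 299 rows>= 8
[0.6061 0.0624 0.0448 0.1311]
in rack [-0.0203 -0.106 ] dyaw -0.0422
in carrier [0.0064 0.2306] dyaw 0.0698
```

View pics/g_s.png

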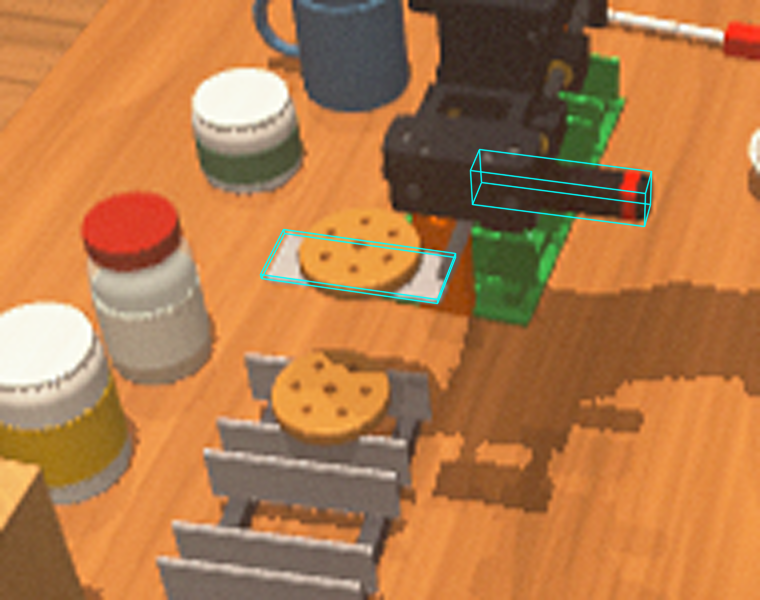

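Bread rides stably on the blade.

jog_arm(
  rows=[
    [[-0.0005,0.003,0],0.001],
    [[-0.001,0.008,0],0.002],
    [[-0.0015,0.016,0],0.003],
    [[-0.002,0.028,0],0.004],
    [[-0.003,0.042,0],0.005],
    [[-0.005,0.057,0],0.006],
    [[-0.006,0.072,0],0.008],
    [[-0.008,0.087,0],0.009],
    [[-0.009,0.102,0],0.01],
    [[-0.01,0.117,0],0.011],
    [[-0.012,0.132,0],0.013],
    [[-0.013,0.147,0],0.014],
    [[-0.015,0.162,0],0.015],
    [[-0.016,0.177,0],0.017],
    [[-0.018,0.192,0],0.018],
    [[-0.019,0.207,0],0.019],
    [[-0.02,0.222,0],0.02],
    [[-0.021,0.237,0],0.021],
    [[-0.023,0.252,0],0.022],
    [[-0.025,0.267,0],0.023],
  ],
)

```text
clock: 16.0
tool_pos: [0.5083, -0.1437, 0.21]
eef_rot: [1.0, -0.001, 0.0, 0.0]
contact_force: [0.0, -0.9, -1.7]
opening: 0.202
```

```bash
python3 go.py .504 -.2418 .21 -.025
```

```text
t 16.0 pos [ 0.5083 -0.1437  0.21  ] psi -0.0013 zt [ 0. -0. -1.] F [ 0.  -0.9 -1.7] op 17.8 q [ 0.17  0.64  0.03  1.92 -0.03  0.59 -1.35]
  shift [-0.0056, 0.1309, 0.0] turn 0.0118 | dist mm 98 rows>= 3
```

jog_arm(
  rows=[
    [[-0.0006,0.013,0],0.001],
    [[-0.001,0.026,0],0.002],
    [[-0.0015,0.039,0],0.003],
    [[-0.002,0.052,0],0.004],
    [[-0.003,0.065,0],0.006],
    [[-0.004,0.078,0],0.007],
    [[-0.004,0.091,0],0.009],
    [[-0.005,0.104,0],0.01],
    [[-0.005,0.115,0],0.011],
    [[-0.0056,0.123,0],0.0118],
    [[-0.0056,0.128,0],0.0118],
    [[-0.0056,0.1309,0],0.0118],
    [[-0.0056,0.1309,0],0.0118],
    [[-0.0056,0.1309,0],0.0118],
    [[-0.0056,0.1309,0],0.0118],
  ],
)

```text
clock: 17.25
tool_pos: [0.5042, -0.24, 0.21]
eef_rot: [1.0, -0.012, -0.0, -0.0]
contact_force: [0.5, 0.1, -1.8]
opening: 0.196
```

```bash
python3 go.py .504 -.2418 .21 -.025; python3 sp.py h 270,90,420,210,5 170,70,330,220,4
```

```text
t 17.25 pos [ 0.5042 -0.24    0.21  ] psi -0.0238 zt [-0.  0. -1.] F [ 0.5  0.1 -1.8] op 17.3 q [ 0.35  0.67  0.02  1.83 -0.02  0.65 -1.22]
  shift [-0.0002, 0.0024, -0.0] turn 0.0006 | dist mm 2 rows>= 1
[ 0.5922 -0.2422 -0.0239  0.1311]
in rack [-0.0607 -0.4082] dyaw -0.1109
in carrier [ 0.     -0.0743] dyaw 0.0011
```

View pics/h_s.png

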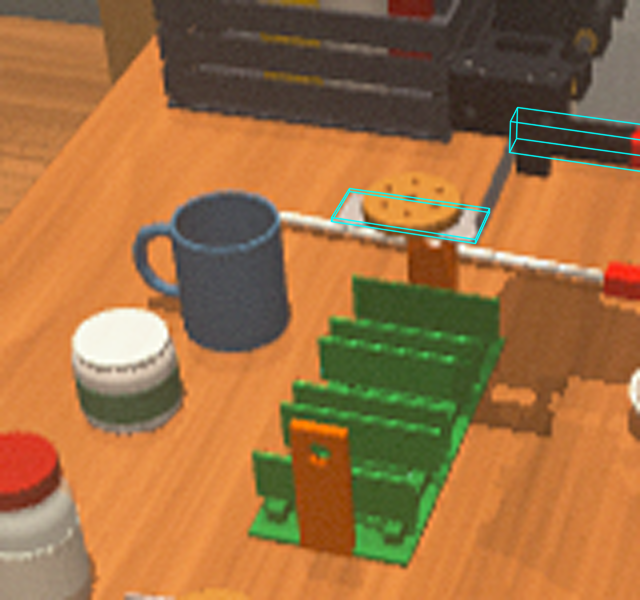

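View pics/h_t.png

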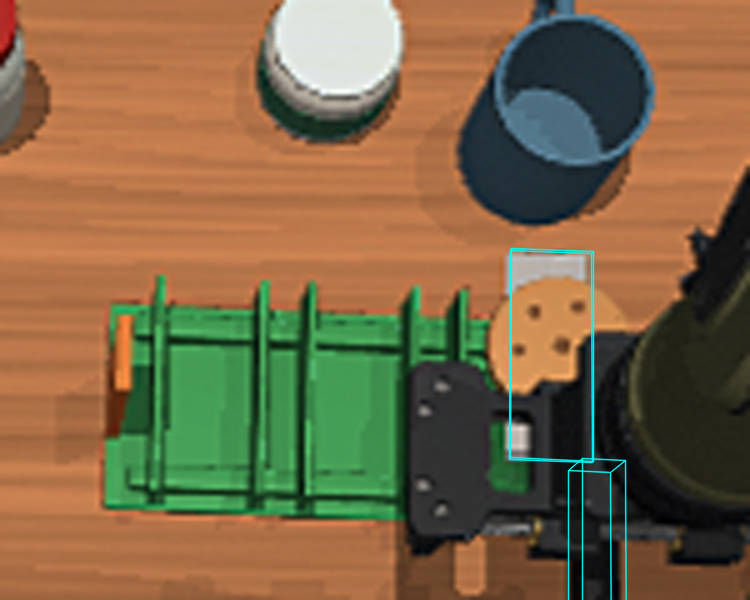

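jog_arm(
  rows=[
    [[-0.0002,0.001,0.005],0.0006],
    [[-0.0002,0.002,0.012],0.0006],
    [[-0.0002,0.0024,0.022],0.0006],
    [[-0.0002,0.0024,0.033],0.0006],
    [[-0.0002,0.0024,0.044],0.0006],
    [[-0.0002,0.0024,0.055],0.0006],
    [[-0.0002,0.0024,0.066],0.0006],
    [[-0.0002,0.0024,0.075],0.0006],
    [[-0.0002,0.0024,0.082],0.0006],
    [[-0.0002,0.0024,0.0865],0.0006],
    [[-0.0002,0.0024,0.0865],0.0006],
    [[-0.0002,0.0024,0.0865],0.0006],
  ],
)

```text
clock: 18.35
tool_pos: [0.5039, -0.2425, 0.1451]
eef_rot: [1.0, -0.013, 0.0, 0.0]
contact_force: [-0.4, -0.0, -2.0]
opening: 0.198
```

```bash
python3 go.py .504 -.2418 .114 -.025; python3 sp.py i 280,110,420,220,5 220,90,320,200,6
```

```text
t 18.35 pos [ 0.5039 -0.2425  0.1451] psi -0.026 zt [ 0. -0. -1.] F [-0.4 -0.  -2. ] op 17.4 q [ 0.36  0.77  0.01  1.87 -0.02  0.5  -1.22]
  shift [0.0001, -0.001, 0.0415] turn -0.0005 | dist mm 31 rows>= 1
[ 0.5921 -0.245  -0.0261  0.0666]
in rack [-0.061  -0.4109] dyaw -0.1131
in carrier [ 0.0001 -0.077 ] dyaw -0.0011
```

View pics/i_s.png

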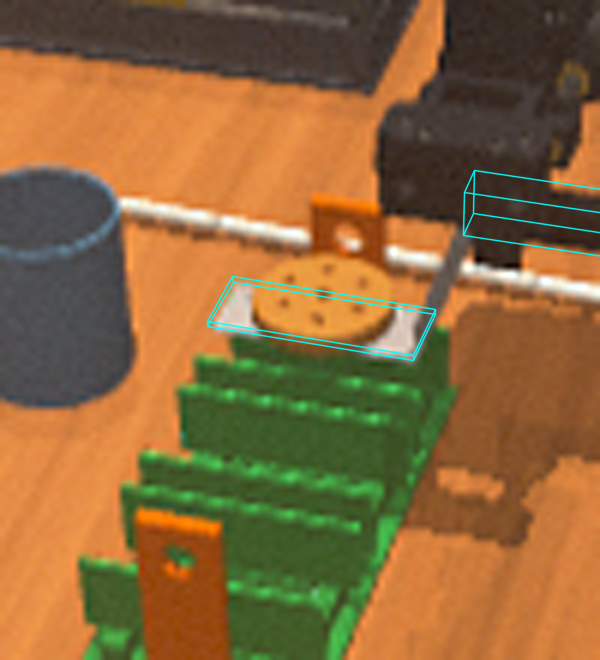

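View pics/i_t.png

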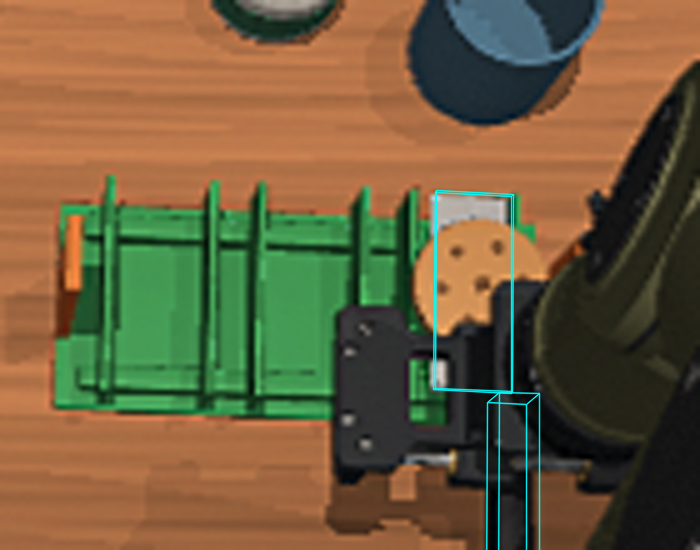

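jog_arm(
  rows=[
    [[0,0,0.004],0],
    [[0,0,0.008],0],
    [[0,0,0.011],0],
    [[0,0,0.014],0],
    [[0,0,0.017],0],
    [[0,0,0.02],0],
    [[0,0,0.023],0],
    [[0,0,0.026],0],
    [[0,0,0.03],0],
    [[0,0,0.034],0],
    [[0,0,0.038],0],
    [[0,0,0.041],0],
    [[0,0,0.041],0],
    [[0,0,0.041],0],
  ],
)

```text
clock: 19.62
tool_pos: [0.5038, -0.2425, 0.1142]
eef_rot: [1.0, -0.013, -0.0, -0.0]
contact_force: [0.5, 0.2, -1.4]
opening: 0.196
```

```bash
python3 sp.py j 280,110,420,220,5 220,90,320,200,6;  python3 go.py .412 -.2395 .114 -.025 .412 -.2395 .2 -.025
```

```text
[ 0.592  -0.2449 -0.026   0.0356]
in rack [-0.0612 -0.4108] dyaw -0.113
in carrier [-0.0001 -0.0769] dyaw -0.001
t 19.72 pos [ 0.504  -0.2426  0.1145] psi -0.026 zt [ 0. -0. -1.] F [ 0.7 -0.1 -1.1] op 17.3 q [ 0.36  0.82  0.01  1.89 -0.02  0.43 -1.22]
  shift [-0.1227, -0.0009, 0.0007] turn -0.0005 | dist mm 92 rows>= 3
  shift [-0.1227, -0.0009, -0.114] turn -0.0005 | dist mm 126 rows>= 4
```

View pics/j_s.png

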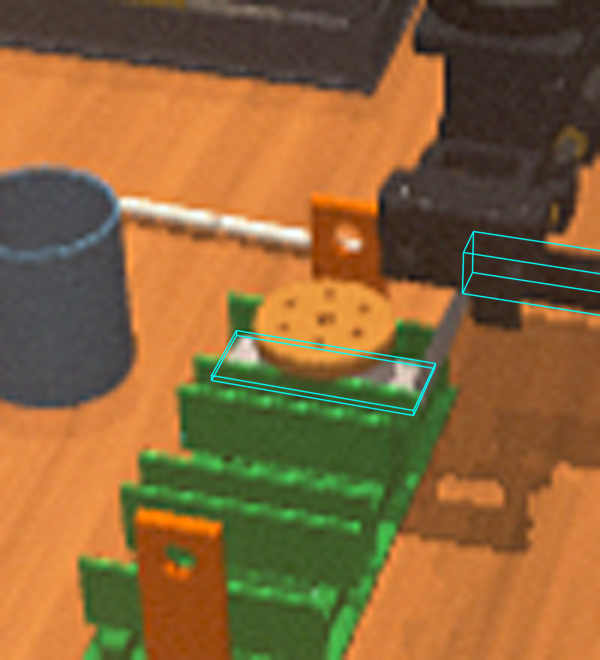

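View pics/j_t.png

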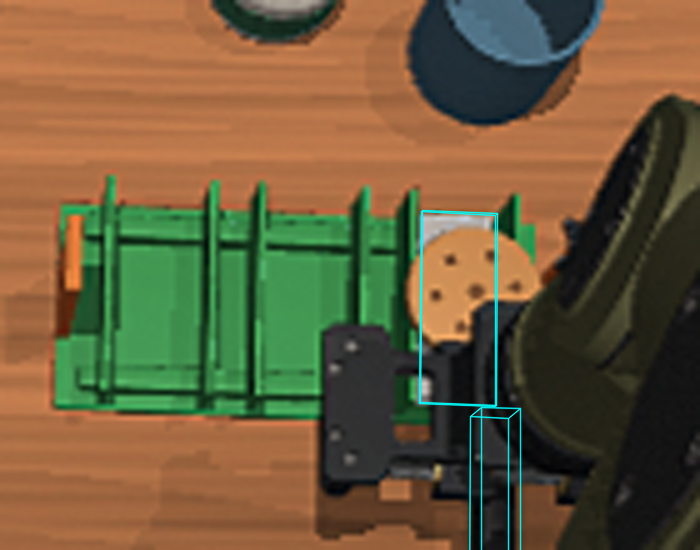

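jog_arm(
  rows=[
    [[-0.004,0,0],0],
    [[-0.012,0,0],0],
    [[-0.024,0,0],0],
    [[-0.036,0,0],0],
    [[-0.048,0,0],0],
    [[-0.06,0,0],0],
    [[-0.072,0,0],0],
    [[-0.084,0,0],0],
    [[-0.096,0,0],0],
    [[-0.108,0,0],0],
    [[-0.12,0,0],0],
    [[-0.127,0,0],0],
    [[-0.13,0,0],0],
    [[-0.13,0,0],0],
  ],
)

```text
clock: 20.88
tool_pos: [0.4059, -0.24, 0.1144]
eef_rot: [1.0, -0.013, -0.0, -0.0]
contact_force: [-0.2, 0.3, -2.0]
opening: 0.196
```

```bash
python3 sp.py k 280,110,420,220,5 220,90,320,200,6;  python3 go.py .408 -.2395 .2 -.025
```

```text
[ 0.495  -0.2424 -0.0258  0.0355]
in rack [-0.1575 -0.3999] dyaw -0.1128
in carrier [-0.0971 -0.0768] dyaw -0.0008
t 20.98 pos [ 0.407  -0.2401  0.1144] psi -0.0258 zt [ 0.001 -0.    -1.   ] F [ 1.7 -1.3 -0.2] op 17.4 q [ 0.44  0.76 -0.    2.14  0.01  0.23 -1.17]
  shift [0.0014, -0.0008, -0.1141] turn -0.0004 | dist mm 86 rows>= 3
```

View pics/k_s.png

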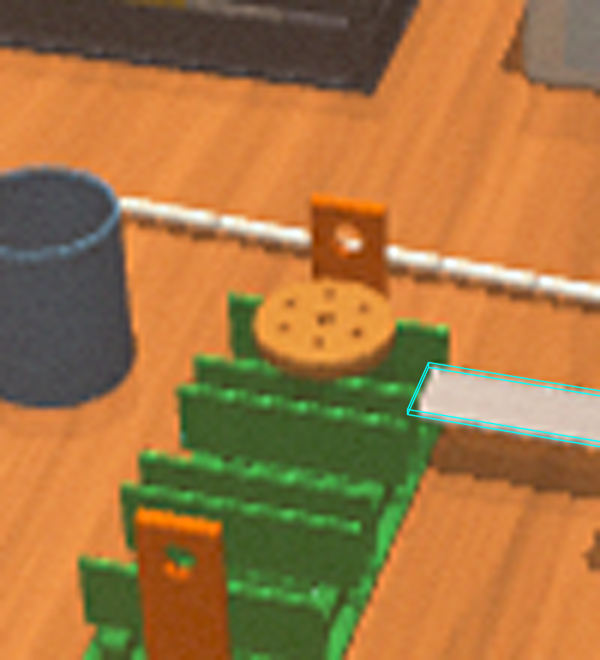

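View pics/k_t.png

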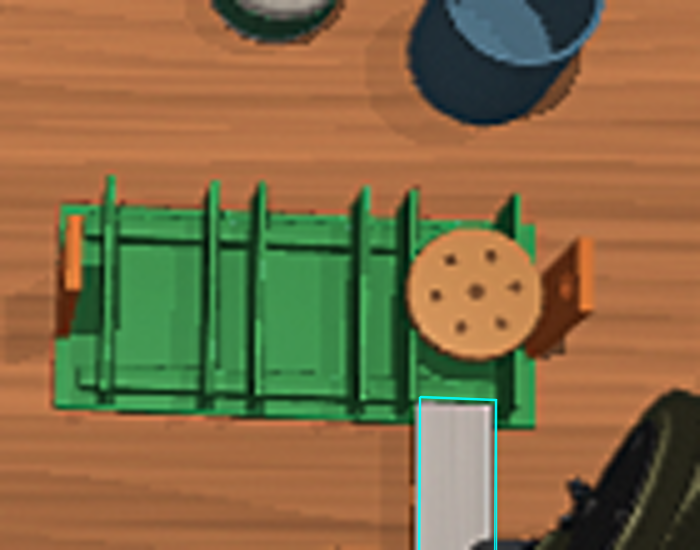

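```bash
python3 go.py .4244 .0766 .2 .087; python3 - <<'E'
from h import *
w=onz("top",(476.5)/5-.5+280,(292.5)/5-.5+110,.067);o=[.594,-.168,-.025];d=w[:2]-o[:2];c,s=np.cos(o[2]),np.sin(o[2]);print(c*d[0]+s*d[1],-s*d[0]+c*d[1])
E
```

```text
t 20.98 pos [ 0.407  -0.2401  0.1144] psi -0.0258 zt [ 0.001 -0.    -1.   ] F [ 1.7 -1.3 -0.2] op 17.4 q [ 0.44  0.76 -0.    2.14  0.01  0.23 -1.17]
  shift [0.0124, -0.4227, -0.1142] turn -0.0564 | dist mm 329 rows>= 8
0.00010364216881625864 -0.07842927546816754
```

jog_arm(
  rows=[
    [[0,0,-0.015],0],
    [[0,0,-0.035],0],
    [[0,0,-0.055],0],
    [[0,0,-0.075],0],
    [[0,0,-0.095],0],
    [[0,0,-0.11],0],
    [[0,0,-0.114],0],
    [[0,0,-0.114],0],
    [[0,0,-0.114],0],
  ],
)

```text
clock: 21.73
tool_pos: [0.4065, -0.2399, 0.1996]
eef_rot: [1.0, -0.013, 0.0, -0.0]
contact_force: [1.3, 0.6, -1.4]
opening: 0.199
```

```bash
python3 go.py .4244 .0766 .2 .087
```

```text
t 21.73 pos [ 0.4065 -0.2399  0.1996] psi -0.0257 zt [ 0.  0. -1.] F [ 1.3  0.6 -1.4] op 17.5 q [ 0.44  0.6  -0.    2.08  0.    0.46 -1.17]
  shift [0.013, -0.4224, -0.0005] turn -0.0563 | dist mm 317 rows>= 8
```

jog_arm(
  rows=[
    [[0,-0.01,0],0],
    [[0.001,-0.03,0],-0.003],
    [[0.002,-0.055,0],-0.006],
    [[0.003,-0.085,0],-0.01],
    [[0.004,-0.115,0],-0.014],
    [[0.005,-0.145,0],-0.018],
    [[0.006,-0.175,0],-0.022],
    [[0.007,-0.205,0],-0.026],
    [[0.008,-0.235,0],-0.03],
    [[0.009,-0.265,0],-0.034],
    [[0.01,-0.295,0],-0.038],
    [[0.011,-0.325,0],-0.043],
    [[0.012,-0.355,0],-0.047],
    [[0.013,-0.385,0],-0.051],
    [[0.013,-0.408,0],-0.054],
    [[0.013,-0.4224,0],-0.0563],
    [[0.013,-0.4224,0],-0.0563],
    [[0.013,-0.4224,0],-0.0563],
    [[0.013,-0.4224,0],-0.0563],
  ],
)

```text
clock: 23.32
tool_pos: [0.4239, 0.0756, 0.1995]
eef_rot: [0.999, 0.043, -0.001, 0.0]
contact_force: [0.1, 0.6, -1.3]
opening: 0.196
```

```bash
python3 go.py .4244 .0766 .114 .087;python3 sp.py l 170,110,310,230,5 160,150,330,290,4
```

```text
t 23.32 pos [0.4239 0.0756 0.1995] psi 0.0857 zt [-0.001 -0.001 -1.   ] F [ 0.1  0.6 -1.3] op 17.3 q [-0.33  0.56  0.07  2.2  -0.11  0.38 -1.66]
  shift [0.0009, -0.0013, 0.114] turn -0.0006 | dist mm 86 rows>= 3
[0.5118 0.0828 0.0846 0.1208]
in rack [-0.1126 -0.0775] dyaw -0.0024
in carrier [-0.0885  0.2486] dyaw 0.1096
```

View pics/l_t.png

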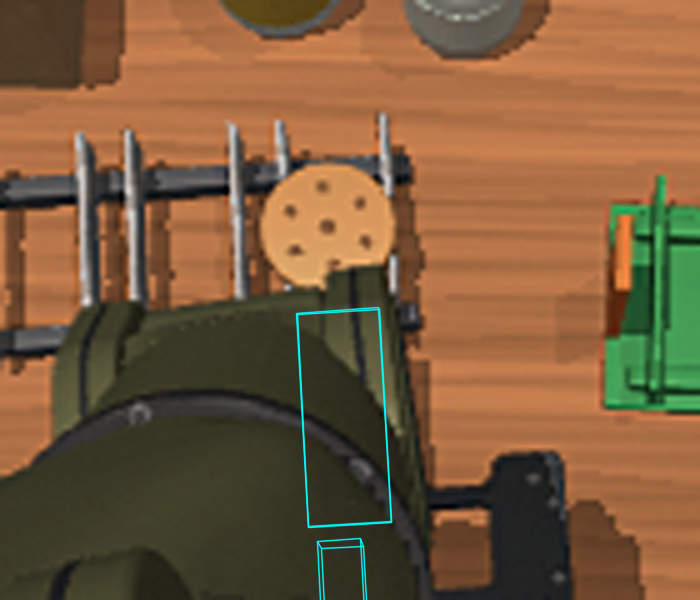

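jog_arm(
  rows=[
    [[0.0009,-0.001,0.015],0],
    [[0.0009,-0.0013,0.035],0],
    [[0.0009,-0.0013,0.055],0],
    [[0.0009,-0.0013,0.075],0],
    [[0.0009,-0.0013,0.095],0],
    [[0.0009,-0.0013,0.108],0],
    [[0.0009,-0.0013,0.114],0],
    [[0.0009,-0.0013,0.114],0],
    [[0.0009,-0.0013,0.114],0],
  ],
)

```text
clock: 24.17
tool_pos: [0.4251, 0.077, 0.1145]
eef_rot: [0.999, 0.043, -0.0, 0.0]
contact_force: [-0.5, -0.5, -1.7]
opening: 0.2
```

```bash
python3 go.py .5307 .0859 .114 .087;python3 sp.py m 170,110,310,230,5 180,170,320,290,5
```

```text
t 24.17 pos [0.4251 0.077  0.1145] psi 0.0856 zt [-0. -0. -1.] F [-0.5 -0.5 -1.7] op 17.6 q [-0.3   0.75  0.02  2.26 -0.12  0.14 -1.65]
  shift [0.1413, 0.0002, 0.0007] turn -0.0007 | dist mm 106 rows>= 3
[0.513  0.0849 0.0861 0.036 ]
in rack [-0.1111 -0.0755] dyaw -0.0009
in carrier [-0.0872  0.2508] dyaw 0.1111
```

View pics/m_s.png

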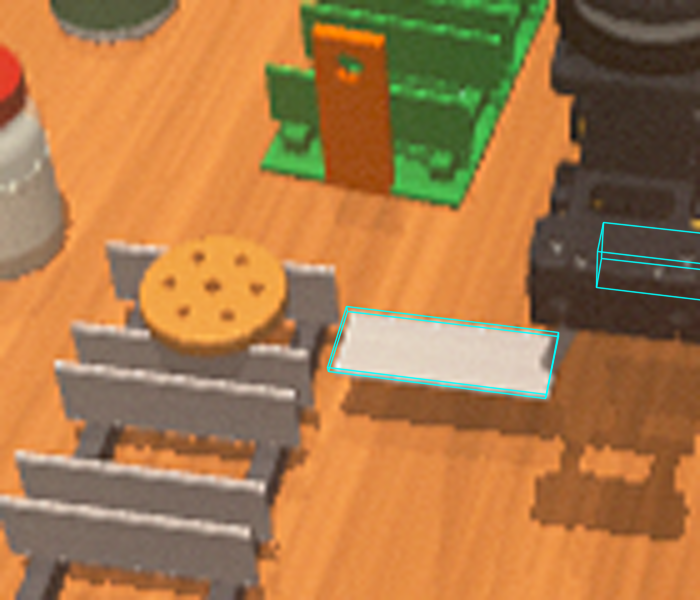

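Aligned; insert.

jog_arm(
  rows=[
    [[0.003,0.0002,0.0007],-0.0007],
    [[0.01,0.0002,0.0007],-0.0007],
    [[0.02,0.0002,0.0007],-0.0007],
    [[0.031,0.0002,0.0007],-0.0007],
    [[0.042,0.0002,0.0007],-0.0007],
    [[0.053,0.0002,0.0007],-0.0007],
    [[0.064,0.0002,0.0007],-0.0007],
    [[0.075,0.0002,0.0007],-0.0007],
    [[0.086,0.0002,0.0007],-0.0007],
    [[0.097,0.0002,0.0007],-0.0007],
    [[0.108,0.0002,0.0007],-0.0007],
    [[0.119,0.0002,0.0007],-0.0007],
    [[0.13,0.0002,0.0007],-0.0007],
    [[0.138,0.0002,0.0007],-0.0007],
    [[0.1413,0.0002,0.0007],-0.0007],
    [[0.1413,0.0002,0.0007],-0.0007],
    [[0.1413,0.0002,0.0007],-0.0007],
  ],
)

```text
clock: 25.68
tool_pos: [0.5302, 0.0864, 0.1138]
eef_rot: [0.999, 0.044, -0.0, 0.0]
contact_force: [-0.2, 0.1, -0.9]
opening: 0.2
```

```bash
python3 go.py .5307 .0859 .21 .087;python3 sp.py n 170,110,310,230,5 180,170,320,290,5
```

```text
t 25.68 pos [0.5302 0.0864 0.1138] psi 0.0881 zt [-0.001 -0.    -1.   ] F [-0.2  0.1 -0.9] op 17.6 q [-0.28  0.81  0.05  1.95 -0.1   0.38 -1.63]
  shift [0.0005, 0.0008, -0.1283] turn 0.0005 | dist mm 96 rows>= 3
[0.6176 0.0942 0.0881 0.0349]
in rack [-0.0062 -0.0753] dyaw 0.0011
in carrier [0.017  0.2627] dyaw 0.1131
```

View pics/n_s.png

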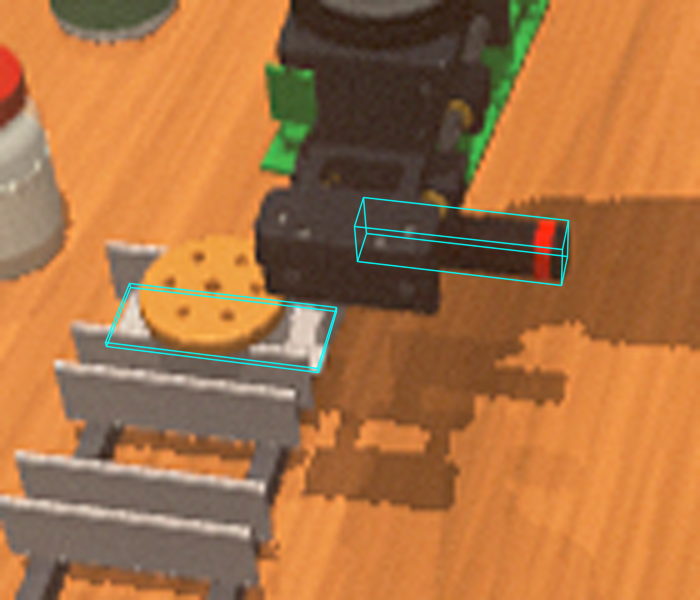

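View pics/n_t.png

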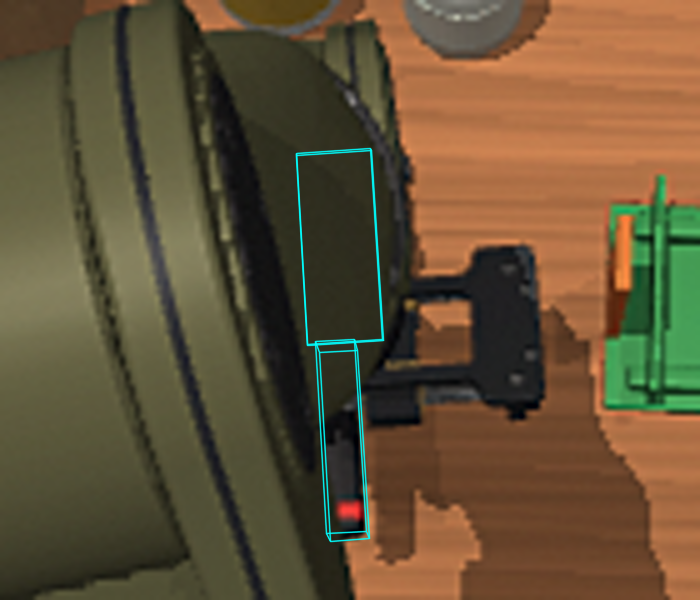

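Under the bread. Lift slowly.

jog_arm(
  rows=[
    [[0.0005,0.0005,-0.008],0],
    [[0.0005,0.0005,-0.014],0],
    [[0.0005,0.0005,-0.019],0],
    [[0.0005,0.0005,-0.022],0],
    [[0.0005,0.0005,-0.025],0],
    [[0.0005,0.0005,-0.028],0],
    [[0.0005,0.0005,-0.031],0],
    [[0.0005,0.0005,-0.034],0],
    [[0.0005,0.0005,-0.038],0],
    [[0.0005,0.0005,-0.045],0],
    [[0.0005,0.0005,-0.055],0],
    [[0.0005,0.0005,-0.066],0],
    [[0.0005,0.0005,-0.077],0],
    [[0.0005,0.0005,-0.088],0],
    [[0.0005,0.0005,-0.1],0],
    [[0.0005,0.0005,-0.11],0],
    [[0.0005,0.0005,-0.12],0],
    [[0.0005,0.0005,-0.125],0],
    [[0.0005,0.0005,-0.128],0],
    [[0.0005,0.0005,-0.128],0],
  ],
)

```text
clock: 27.45
tool_pos: [0.5312, 0.0862, 0.2103]
eef_rot: [0.999, 0.044, 0.0, -0.0]
contact_force: [0.3, 0.3, -1.7]
opening: 0.197
```

```bash
python3 go.py .506 -.1658 .21 -.025;python3 sp.py o 170,110,310,230,5 180,140,320,260,5
```

```text
t 27.45 pos [0.5312 0.0862 0.2103] psi 0.088 zt [ 0.001  0.    -1.   ] F [ 0.3  0.3 -1.7] op 17.4 q [-0.3   0.65  0.08  1.89 -0.09  0.61 -1.64]
  shift [-0.063, 0.3318, 0.0003] turn 0.0565 | dist mm 253 rows>= 7
[0.6184 0.0939 0.0881 0.1307]
in rack [-0.0054 -0.0756] dyaw 0.0011
in carrier [0.0179 0.2624] dyaw 0.1131
```

View pics/o_s.png

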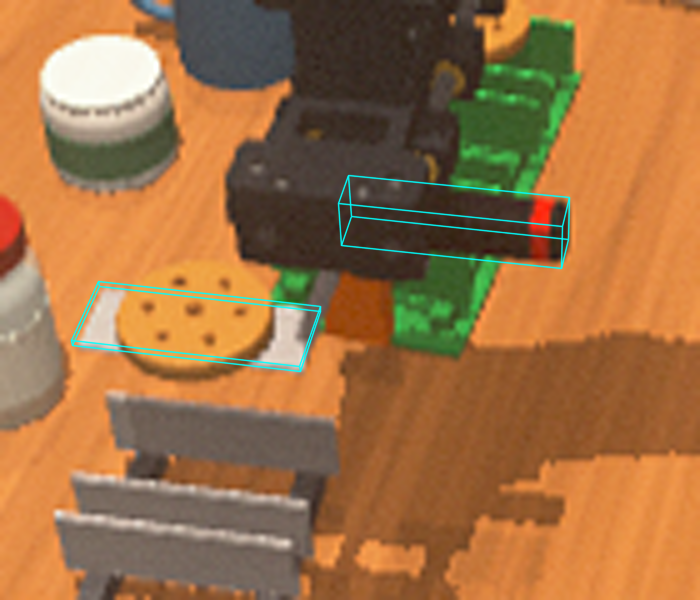

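jog_arm(
  rows=[
    [[-0.0005,0.003,0],0.001],
    [[-0.001,0.008,0],0.002],
    [[-0.002,0.016,0],0.003],
    [[-0.005,0.028,0],0.005],
    [[-0.008,0.042,0],0.007],
    [[-0.011,0.057,0],0.01],
    [[-0.014,0.072,0],0.012],
    [[-0.017,0.087,0],0.015],
    [[-0.02,0.102,0],0.018],
    [[-0.023,0.117,0],0.02],
    [[-0.026,0.132,0],0.023],
    [[-0.029,0.147,0],0.026],
    [[-0.032,0.162,0],0.028],
    [[-0.034,0.177,0],0.031],
    [[-0.037,0.192,0],0.033],
    [[-0.04,0.207,0],0.035],
    [[-0.043,0.22,0],0.037],
    [[-0.045,0.23,0],0.039],
    [[-0.046,0.236,0],0.04],
    [[-0.046,0.238,0],0.04],
  ],
)

```text
clock: 29.22
tool_pos: [0.5122, -0.0957, 0.2099]
eef_rot: [1.0, 0.003, 0.0, 0.0]
contact_force: [0.1, -0.3, -1.6]
opening: 0.195
```

```bash
python3 go.py .506 -.1658 .21 -.025
```

```text
t 29.22 pos [ 0.5122 -0.0957  0.2099] psi 0.0066 zt [ 0. -0. -1.] F [ 0.1 -0.3 -1.6] op 17.2 q [ 0.06  0.63  0.06  1.94 -0.07  0.58 -1.4 ]
  shift [-0.0088, 0.0934, -0.0001] turn 0.0158 | dist mm 70 rows>= 2
```

jog_arm(
  rows=[
    [[-0.0005,0.004,0],0.001],
    [[-0.001,0.01,0],0.002],
    [[-0.002,0.02,0],0.004],
    [[-0.003,0.032,0],0.006],
    [[-0.004,0.044,0],0.008],
    [[-0.005,0.056,0],0.01],
    [[-0.006,0.068,0],0.012],
    [[-0.007,0.078,0],0.014],
    [[-0.008,0.086,0],0.015],
    [[-0.0088,0.091,0],0.0158],
    [[-0.0088,0.0934,0],0.0158],
    [[-0.0088,0.0934,0],0.0158],
    [[-0.0088,0.0934,0],0.0158],
    [[-0.0088,0.0934,0],0.0158],
  ],
)

```text
clock: 30.38
tool_pos: [0.5064, -0.1641, 0.2098]
eef_rot: [1.0, -0.011, -0.0, -0.0]
contact_force: [0.1, -0.6, -1.7]
opening: 0.201
```

```bash
python3 go.py .506 -.1658 .145 -.025; python3 sp.py p 280,110,420,220,5 220,90,320,200,6
```

```text
t 30.38 pos [ 0.5064 -0.1641  0.2098] psi -0.0226 zt [ 0.  0. -1.] F [ 0.1 -0.6 -1.7] op 17.7 q [ 0.19  0.64  0.05  1.91 -0.06  0.6  -1.31]
  shift [-0.0005, 0.0023, 0.0864] turn 0.0012 | dist mm 65 rows>= 2
[ 0.5944 -0.1662 -0.0226  0.131 ]
in rack [-0.0519 -0.3326] dyaw -0.1096
in carrier [0.0003 0.0018] dyaw 0.0024
```

View pics/p_s.png

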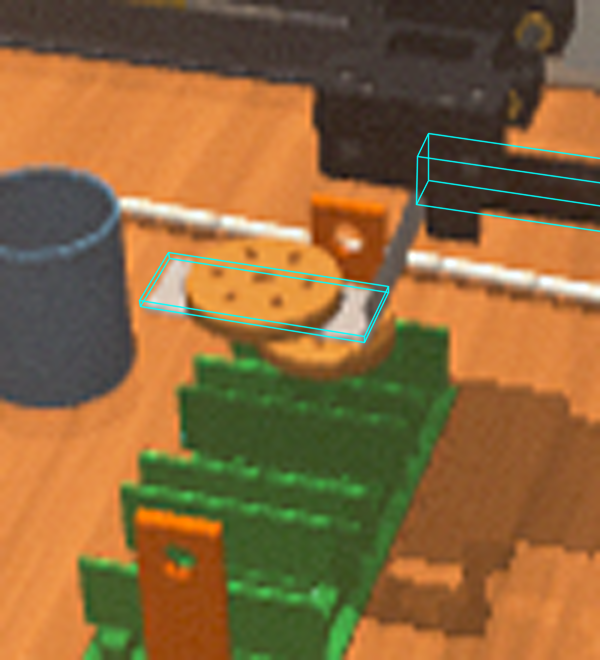

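jog_arm(
  rows=[
    [[-0.0003,0.001,0.005],0.0006],
    [[-0.0005,0.002,0.012],0.001],
    [[-0.0005,0.0023,0.022],0.001],
    [[-0.0005,0.0023,0.033],0.001],
    [[-0.0005,0.0023,0.044],0.001],
    [[-0.0005,0.0023,0.055],0.001],
    [[-0.0005,0.0023,0.066],0.001],
    [[-0.0005,0.0023,0.075],0.001],
    [[-0.0005,0.0023,0.082],0.001],
    [[-0.0005,0.0023,0.0864],0.001],
    [[-0.0005,0.0023,0.0864],0.001],
    [[-0.0005,0.0023,0.0864],0.001],
  ],
)

```text
clock: 31.48
tool_pos: [0.5059, -0.1665, 0.1451]
eef_rot: [1.0, -0.013, 0.0, 0.0]
contact_force: [0.6, 0.4, -2.1]
opening: 0.195
```

```bash
python3 go.py .506 -.1658 .114 -.025; python3 sp.py q 280,110,420,220,5 220,90,320,200,6
```

```text
t 31.48 pos [ 0.5059 -0.1665  0.1451] psi -0.0256 zt [ 0. -0. -1.] F [ 0.6  0.4 -2.1] op 17.2 q [ 0.21  0.75  0.04  1.95 -0.06  0.44 -1.3 ]
  shift [0.0001, -0.001, 0.0414] turn -0.0003 | dist mm 31 rows>= 1
[ 0.5941 -0.1688 -0.0256  0.0665]
in rack [-0.0524 -0.3353] dyaw -0.1126
in carrier [ 0.0002 -0.0008] dyaw -0.0006
```

View pics/q_s.png

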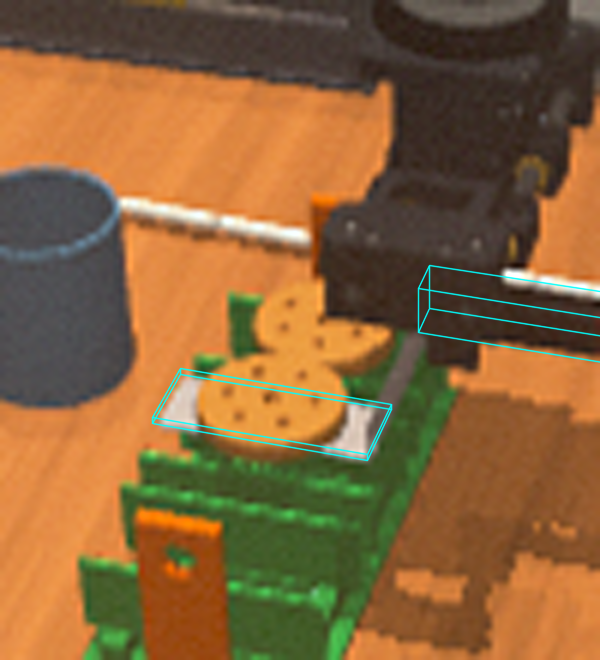

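View pics/q_t.png

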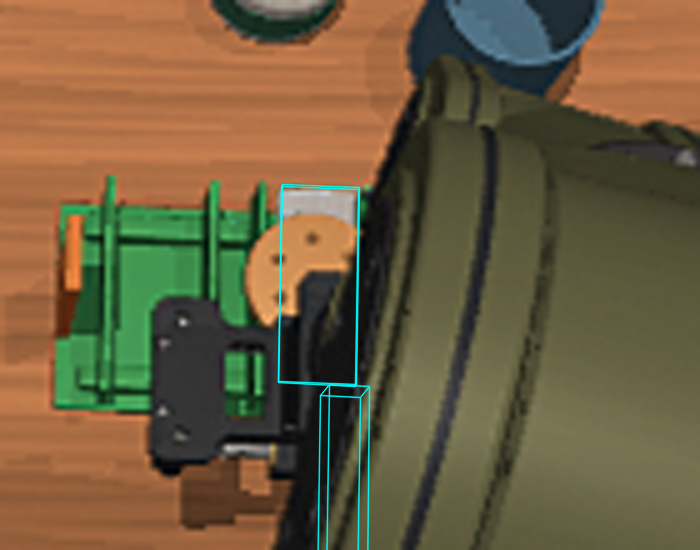

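jog_arm(
  rows=[
    [[0,-0.0005,0.004],0],
    [[0,-0.0005,0.008],0],
    [[0,-0.0005,0.011],0],
    [[0,-0.0005,0.014],0],
    [[0,-0.0005,0.017],0],
    [[0,-0.0005,0.02],0],
    [[0,-0.0005,0.023],0],
    [[0,-0.0005,0.026],0],
    [[0,-0.0005,0.03],0],
    [[0,-0.0005,0.034],0],
    [[0,-0.0005,0.038],0],
    [[0,-0.0005,0.041],0],
    [[0,-0.0005,0.041],0],
    [[0,-0.0005,0.041],0],
  ],
)

```text
clock: 32.75
tool_pos: [0.5058, -0.1661, 0.1142]
eef_rot: [1.0, -0.013, -0.0, -0.0]
contact_force: [1.0, -0.5, -1.7]
opening: 0.194
```

```bash
python3 go.py .41 -.1634 .114 -.025; python3 sp.py u 280,110,420,220,5 220,90,320,200,6
```

```text
t 32.75 pos [ 0.5058 -0.1661  0.1142] psi -0.0256 zt [-0.  0. -1.] F [ 1.  -0.5 -1.7] op 17.1 q [ 0.21  0.8   0.03  1.97 -0.07  0.37 -1.3 ]
  shift [-0.1278, -0.0003, 0.0002] turn -0.0003 | dist mm 96 rows>= 3
[ 0.5939 -0.1684 -0.0256  0.0355]
in rack [-0.0526 -0.3348] dyaw -0.1126
in carrier [-0.0001 -0.0004] dyaw -0.0006
```

View pics/u_s.png

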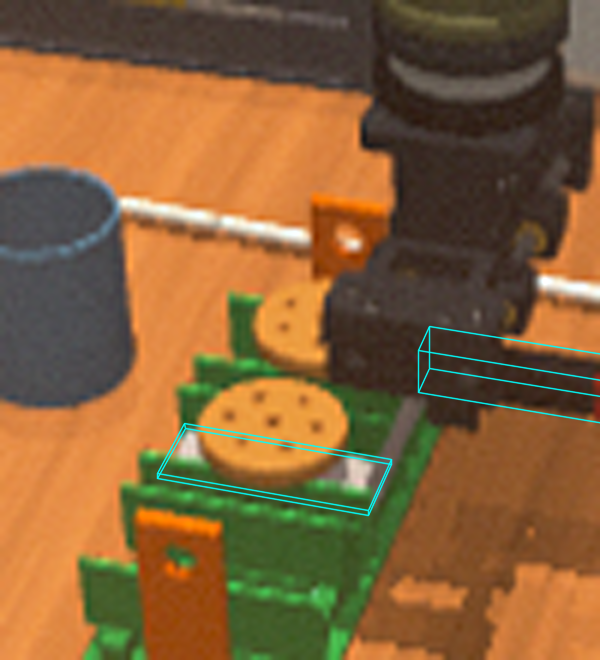

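jog_arm(
  rows=[
    [[-0.004,0,0],0],
    [[-0.012,0,0],0],
    [[-0.024,0,0],0],
    [[-0.036,0,0],0],
    [[-0.048,0,0],0],
    [[-0.06,0,0],0],
    [[-0.072,0,0],0],
    [[-0.084,0,0],0],
    [[-0.096,0,0],0],
    [[-0.108,0,0],0],
    [[-0.12,0,0],0],
    [[-0.126,0,0],0],
    [[-0.128,0,0],0],
    [[-0.128,0,0],0],
  ],
)

```text
clock: 34.02
tool_pos: [0.4097, -0.1637, 0.1143]
eef_rot: [1.0, -0.013, -0.0, 0.0]
contact_force: [1.1, 0.9, -1.3]
opening: 0.195
```

```bash
python3 go.py .41 -.1634 .2 -.025; python3 sp.py v 280,110,420,220,5 220,90,320,200,6
```

```text
t 34.02 pos [ 0.4097 -0.1637  0.1143] psi -0.0258 zt [-0. -0. -1.] F [ 1.1  0.9 -1.3] op 17.2 q [ 0.27  0.75  0.01  2.23 -0.05  0.16 -1.27]
  shift [0.0004, -0.0004, -0.1142] turn -0.0004 | dist mm 86 rows>= 3
[ 0.4986 -0.166  -0.0253  0.0354]
in rack [-0.1473 -0.3241] dyaw -0.1123
in carrier [-0.0954 -0.0003] dyaw -0.0003
```

View pics/v_s.png

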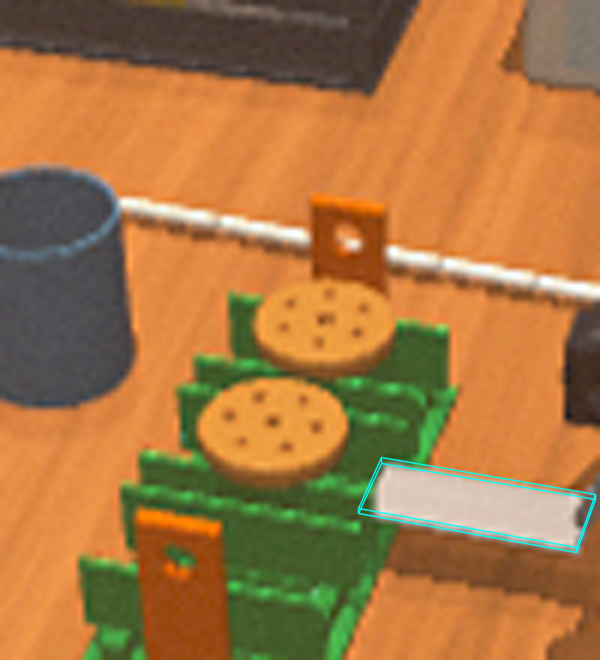

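View pics/v_t.png

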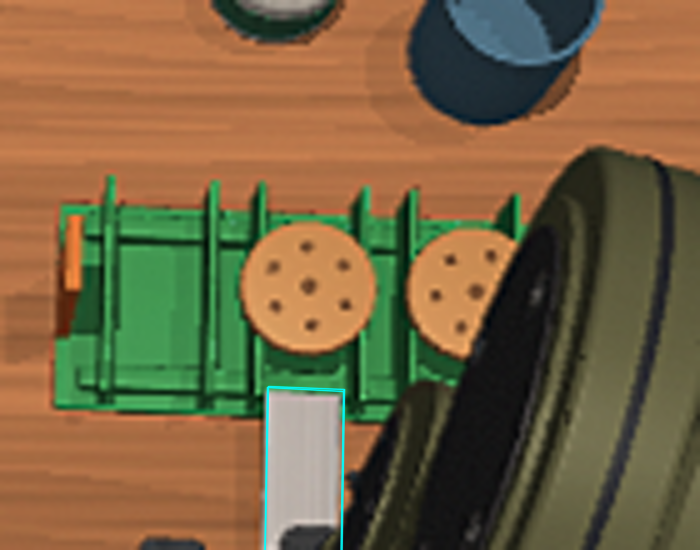

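jog_arm(
  rows=[
    [[0,0,-0.015],0],
    [[0,0,-0.035],0],
    [[0,0,-0.055],0],
    [[0,0,-0.075],0],
    [[0,0,-0.095],0],
    [[0,0,-0.11],0],
    [[0,0,-0.1142],0],
    [[0,0,-0.1142],0],
    [[0,0,-0.1142],0],
  ],
)

```text
clock: 34.87
tool_pos: [0.41, -0.1636, 0.1997]
eef_rot: [1.0, -0.013, 0.0, 0.0]
contact_force: [0.1, -0.3, -1.2]
opening: 0.2
```

```bash
python3 go.py .462 .384 .2 .6; python3 - <<'E'
from h import *
import h
t=snapshot("top"); crop(t,"mat.png",70,140,170,310,4)
print([onz("top",u,v,.003).round(3) for u,v in ((92,160),(134,164),(126,223),(84,218))])
E
```

```text
t 34.87 pos [ 0.41   -0.1636  0.1997] psi -0.0253 zt [ 0. -0. -1.] F [ 0.1 -0.3 -1.2] op 17.6 q [ 0.25  0.57  0.03  2.17 -0.05  0.4  -1.27]
  shift [0.0508, -0.7316, -0.0004] turn -0.3126 | dist mm 550 rows>= 14
[array([0.617, 0.475, 0.003]), array([0.608, 0.365, 0.003]), array([0.453, 0.375, 0.003]), array([0.464, 0.482, 0.003])]
```

View pics/mat.png

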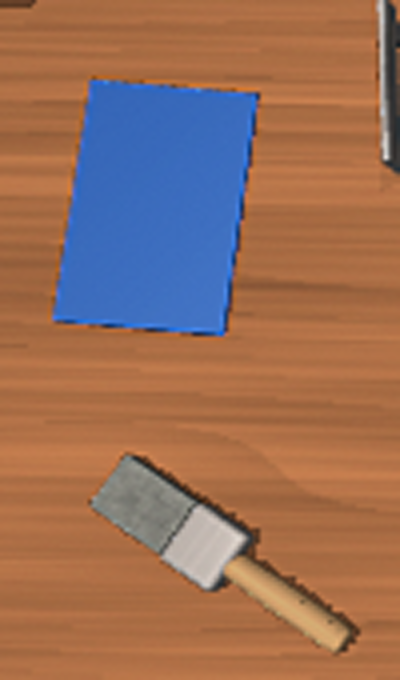

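jog_arm(
  rows=[
    [[0,-0.01,0],0],
    [[0,-0.03,0],0],
    [[0,-0.06,0],-0.01],
    [[0.002,-0.1,0],-0.02],
    [[0.004,-0.145,0],-0.04],
    [[0.007,-0.19,0],-0.06],
    [[0.01,-0.235,0],-0.08],
    [[0.013,-0.28,0],-0.1],
    [[0.016,-0.325,0],-0.12],
    [[0.02,-0.37,0],-0.14],
    [[0.024,-0.415,0],-0.16],
    [[0.028,-0.46,0],-0.18],
    [[0.032,-0.505,0],-0.2],
    [[0.036,-0.55,0],-0.225],
    [[0.04,-0.595,0],-0.25],
    [[0.045,-0.64,0],-0.275],
    [[0.05,-0.68,0],-0.295],
    [[0.05,-0.71,0],-0.31],
    [[0.0508,-0.724,0],-0.3126],
    [[0.0508,-0.724,0],-0.3126],
  ],
)

```text
clock: 36.58
tool_pos: [0.4603, 0.3813, 0.1989]
eef_rot: [0.955, 0.297, -0.0, -0.001]
contact_force: [-0.3, 0.0, -1.2]
opening: 0.195
```

```bash
python3 go.py .4624 .3783 .2 .6 .4624 .3783 .084 .6; python3 sp.py w 70,130,230,250,5 130,250,350,420,3
```

```text
t 36.58 pos [0.4603 0.3813 0.1989] psi 0.6035 zt [-0.001  0.001 -1.   ] F [-0.3  0.  -1.2] op 17.1 q [-0.79  0.73  0.03  1.72 -0.04  0.7  -1.7 ]
  shift [0.0, 0.0049, -0.0015] turn 0.0018 | dist mm 4 rows>= 1
  shift [0.0001, 0.0052, 0.1532] turn 0.0018 | dist mm 115 rows>= 3
[0.5341 0.426  0.5983 0.1202]
in rack [-0.0605  0.2626] dyaw 0.5113
in carrier [-0.0747  0.5923] dyaw 0.6233
```

View pics/w_t.png

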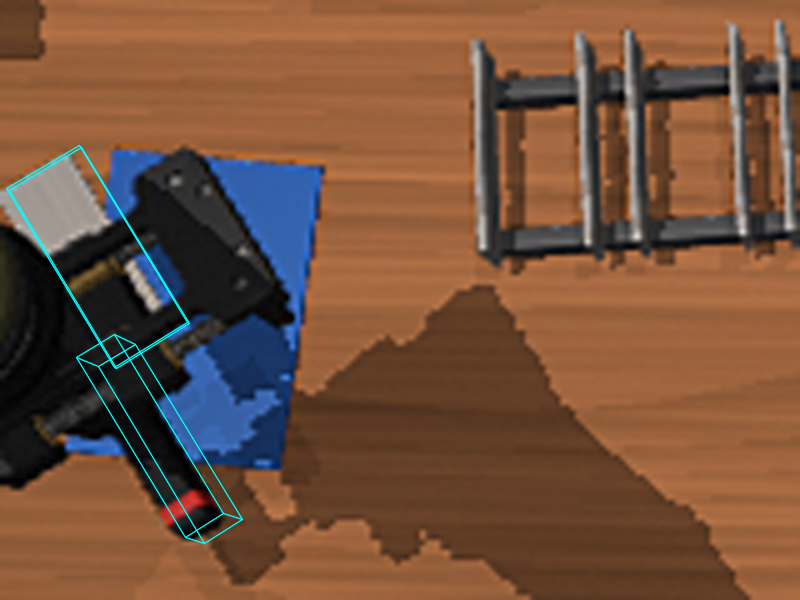

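View pics/w_s.png

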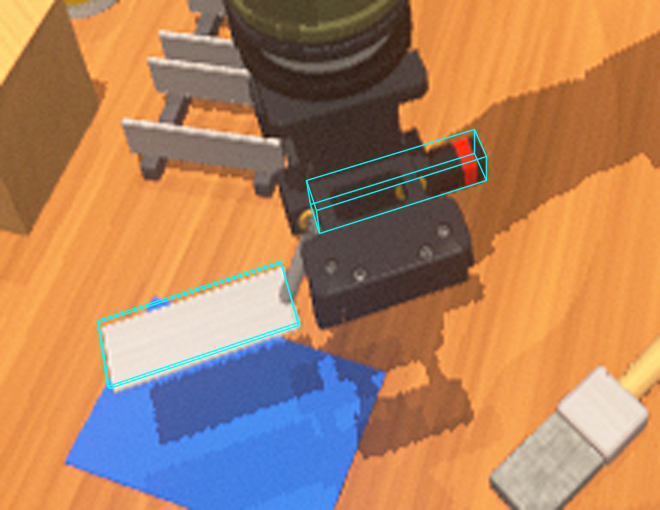

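jog_arm(
  rows=[
    [[0,0.003,0.015],0.001],
    [[0,0.0052,0.035],0.0018],
    [[0,0.0052,0.06],0.0018],
    [[0,0.0052,0.085],0.0018],
    [[0,0.0052,0.105],0.0018],
    [[0,0.0052,0.12],0.0018],
    [[0,0.0052,0.132],0.0018],
    [[0,0.0052,0.14],0.0018],
    [[0,0.0052,0.146],0.0018],
    [[0,0.0052,0.15],0.0018],
    [[0,0.0052,0.153],0.0018],
    [[0,0.0052,0.1545],0.0018],
    [[0,0.0052,0.1545],0.0018],
    [[0,0.0052,0.1545],0.0018],
  ],
)

```text
clock: 37.85
tool_pos: [0.4643, 0.3751, 0.0844]
eef_rot: [0.956, 0.294, 0.0, -0.0]
contact_force: [-1.0, 0.3, -1.5]
opening: 0.195
```

```bash
python3 go.py .4624 .3783 .082 .6 .4624 .3783 .21 .6
```

```text
t 37.85 pos [0.4643 0.3751 0.0844] psi 0.5961 zt [ 0.001  0.    -1.   ] F [-1.   0.3 -1.5] op 17.2 q [-0.77  0.9   0.02  1.78 -0.04  0.46 -1.7 ]
  shift [0.0003, -0.0049, 0.0032] turn -0.002 | dist mm 4 rows>= 1
  shift [0.0004, -0.0049, -0.1675] turn -0.002 | dist mm 126 rows>= 4
```

Not quite in contact yet; a touch lower, then open.

jog_arm(
  rows=[
    [[0,0,0.001],0],
    [[0,0,0.002],0],
    [[0,0,0.003],0],
    [[0,0,0.003],0],
    [[0,0,0.003],0],
  ],
)

```text
clock: 38.27
tool_pos: [0.4641, 0.375, 0.0819]
eef_rot: [0.956, 0.294, 0.0, -0.0]
contact_force: [-1.3, -0.3, 0.9]
opening: 0.199
```

jog_arm(
  rows=[
    [[0,0,0],0],
    [[0,0,0],0],
    [[0,0,0],0],
    [[0,0,0],0],
    [[0,0,0],0],
    [[0,0,0],0],
    [[0,0,0],0],
    [[0,0,0],0],
    [[0,0,0],0],
    [[0,0,0],0],
  ],
  gripper=70,
)

```text
clock: 39.1
tool_pos: [0.4641, 0.375, 0.0818]
eef_rot: [0.956, 0.294, 0.0, 0.0]
contact_force: [0.2, -0.2, -0.7]
opening: 0.794
```

jog_arm(
  rows=[
    [[0,0,-0.01],0],
    [[0,0,-0.03],0],
    [[0,0,-0.06],0],
    [[0,0,-0.1],0],
    [[0,0,-0.14],0],
    [[0,0,-0.18],0],
    [[0,0,-0.2],0],
    [[0,0,-0.2],0],
  ],
)

```text
clock: 39.77
tool_pos: [0.4659, 0.3764, 0.2363]
eef_rot: [0.956, 0.293, 0.004, -0.002]
contact_force: [-0.6, 0.0, -0.4]
opening: 0.792
```

```bash
python3 go.py .42 -.2 .24 1.5; python3 - <<'E'
from h import *
t=snapshot("top");s=snapshot("side");cv2.imwrite("pics/x_t.png",t[:,:,::-1]);cv2.imwrite("pics/x_s.png",s[:,:,::-1])
for th,z in (("rod",0),("rod_root",.01),("rod_mid",.01),("spatula",.003)):
    for c in("top","side"):
        for d in mark_of(th,c)[:2]:
            v,u=d["pixel"];print(th,c,round(d["p"],2),np.round([u,v],1),onz(c,u,v,z).round(4))
E
```

```text
t 39.77 pos [0.4659 0.3764 0.2363] psi 0.5957 zt [ 0.006  0.005 -1.   ] F [-0.6  0.  -0.4] op 69.8 q [-0.78  0.68  0.04  1.69 -0.04  0.77 -1.7 ]
  shift [-0.4819, 0.6017, -0.0094] turn -0.4521 | dist mm 578 rows>= 14
rod top 0.75 [423.  217.1] [ 0.4825 -0.3849  0.    ]
rod side 0.61 [319.2 139.4] [ 0.4849 -0.3896  0.    ]
rod_root top 0.97 [422.5 219.7] [ 0.4742 -0.3797  0.01  ]
rod_root side 0.48 [320.3 138. ] [ 0.4808 -0.3834  0.01  ]
rod_mid top 0.61 [423.2 165.8] [ 0.6161 -0.3872  0.01  ]
spatula top 0.81 [107.9 192.9] [0.5305 0.4268 0.003 ]
spatula top 0.64 [375.6 339.8] [ 0.1755 -0.2548  0.003 ]
spatula side 0.73 [422.2 179.5] [ 0.1707 -0.2645  0.003 ]
spatula side 0.58 [203.3 390.5] [0.5369 0.4299 0.003 ]
```

View pics/x_t.png

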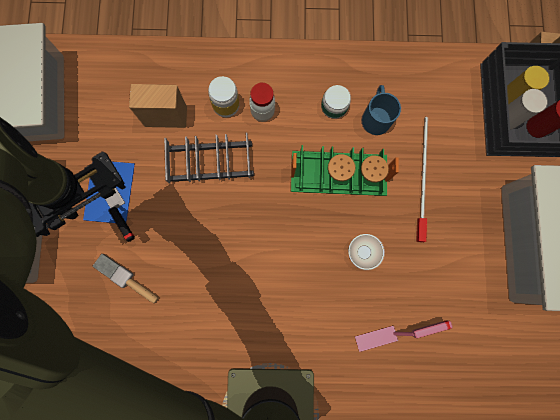

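View pics/x_s.png

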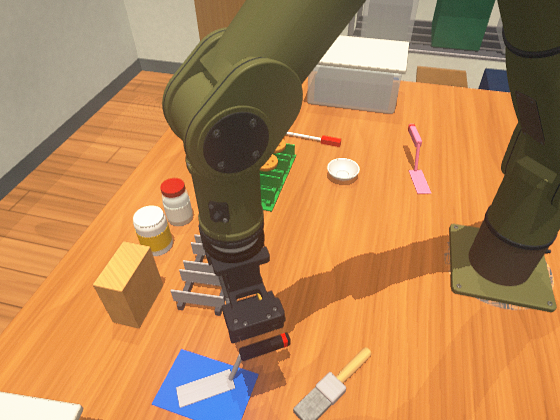

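```bash
cat > rodov.py <<'E'
from ov import *
import sys
rb=[box(-60,0,-10,10,0,20),box(0,275,-4,4,6,14)]
p=[float(v) for v in sys.argv[1:4]]
t=snapshot("top");s=snapshot("side")
ov("top",t,rb,p,395,110,455,250,4,"rod_t.png");ov("side",s,rb,p,230,115,350,155,6,"rod_s.png")
ov("top",t,rb,p,405,205,445,250,12,"rod_th.png")
E
python3 rodov.py .481 -.383 -.02
```

```text
(no output)
```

View pics/rod_t.png

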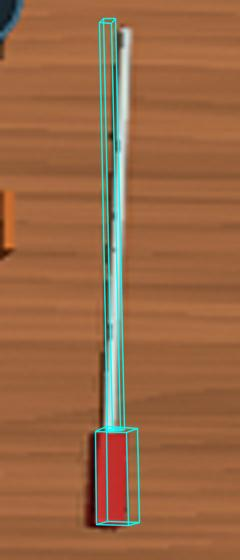

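View pics/rod_s.png

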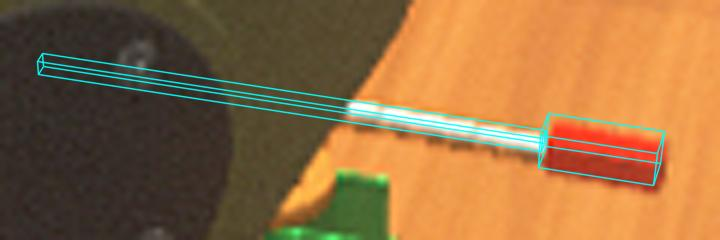

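View pics/rod_th.png

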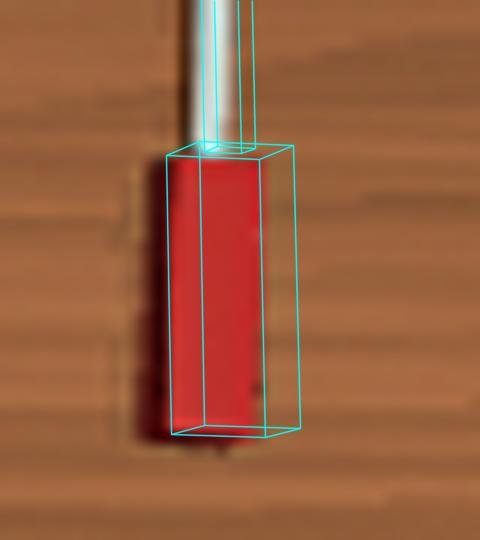

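```bash
python3 - <<'E'
from h import *
print(onz("top",426.2,117,.01),onz("top",422,219,.01), onz("side",240,125.5,.01))
E
python3 rodov.py .480 -.379 -.05
```

```text
[ 0.75005721 -0.40064569  0.01      ] [ 0.47595791 -0.37850205  0.01      ] [ 0.74408436 -0.39000916  0.01      ]
```

View pics/rod_t.png

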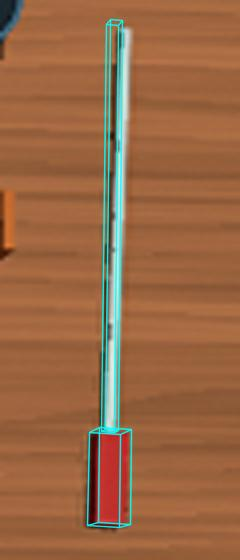

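View pics/rod_s.png

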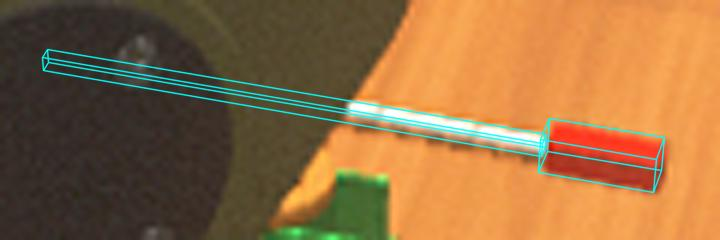

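View pics/rod_th.png

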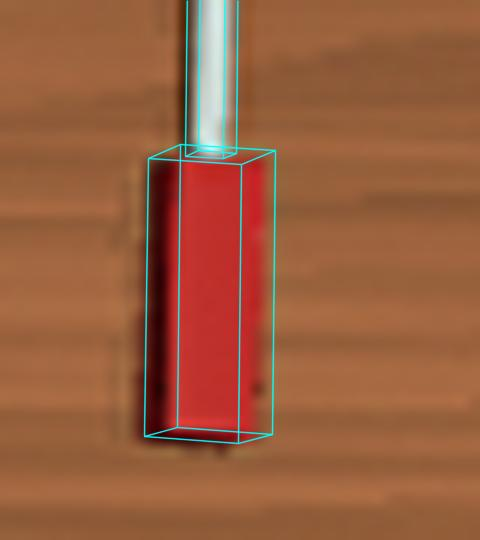

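```bash
python3 rodov.py .4765 -.380 -.078
```

```text
(no output)
```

View pics/rod_t.png

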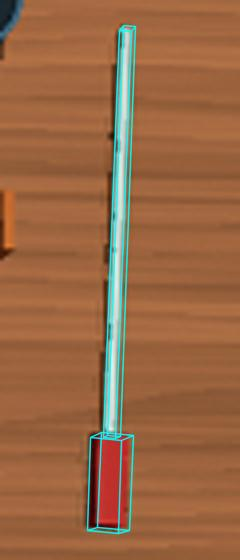

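View pics/rod_th.png

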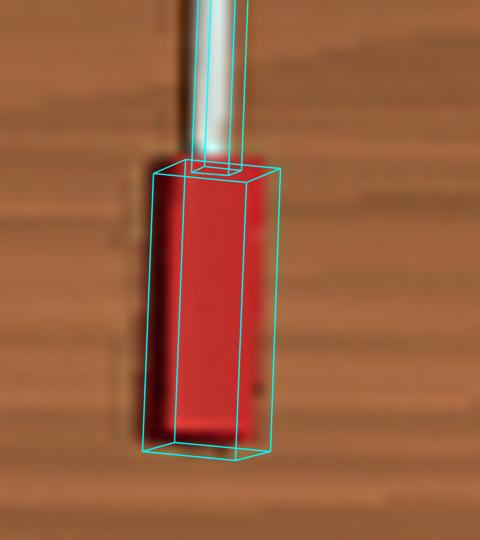

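View pics/rod_s.png

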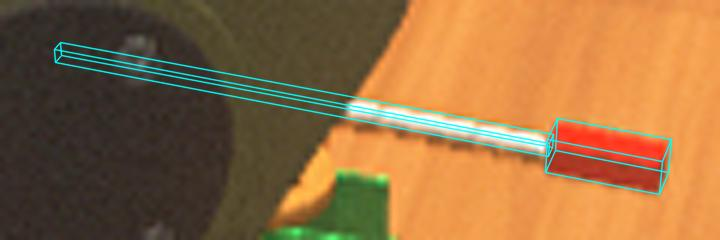

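jog_arm(
  rows=[
    [[-0.02,0.02,-0.005],-0.01],
    [[-0.05,0.05,-0.01],-0.03],
    [[-0.08,0.09,-0.01],-0.06],
    [[-0.11,0.13,-0.01],-0.1],
    [[-0.145,0.17,-0.01],-0.14],
    [[-0.18,0.21,-0.01],-0.18],
    [[-0.21,0.25,-0.01],-0.22],
    [[-0.245,0.29,-0.01],-0.26],
    [[-0.28,0.33,-0.01],-0.3],
    [[-0.31,0.37,-0.01],-0.34],
    [[-0.345,0.41,-0.01],-0.38],
    [[-0.38,0.45,-0.01],-0.42],
    [[-0.41,0.49,-0.01],-0.46],
    [[-0.44,0.53,-0.01],-0.5],
    [[-0.46,0.57,-0.01],-0.54],
    [[-0.48,0.6,-0.01],-0.58],
    [[-0.48,0.6,-0.01],-0.62],
    [[-0.48,0.6,-0.01],-0.66],
    [[-0.48,0.6,-0.01],-0.68],
    [[-0.48,0.6,-0.01],-0.68],
  ],
  gripper=60,
)

```text
clock: 42.23
tool_pos: [0.4187, -0.2, 0.2394]
eef_rot: [0.559, 0.829, 0.0, 0.0]
contact_force: [0.8, -0.0, 0.5]
opening: 0.679
```

```bash
python3 go.py .4601 -.3775 .15 3.066
```

```text
t 42.23 pos [ 0.4187 -0.2     0.2394] psi 1.9559 zt [ 0.  0. -1.] F [ 0.8 -0.   0.5] op 59.8 q [ 0.66  0.55 -0.48  2.05  0.42  0.64  0.28]
  shift [-0.2401, -0.0378, 0.1192] turn -0.555 | dist mm 203 rows>= 9
```

jog_arm(
  rows=[
    [[-0.02,-0.002,0.01],-0.03],
    [[-0.05,-0.006,0.02],-0.08],
    [[-0.08,-0.012,0.03],-0.13],
    [[-0.11,-0.018,0.04],-0.18],
    [[-0.14,-0.022,0.05],-0.23],
    [[-0.17,-0.026,0.06],-0.28],
    [[-0.2,-0.03,0.07],-0.33],
    [[-0.22,-0.034,0.08],-0.38],
    [[-0.24,-0.0378,0.09],-0.43],
    [[-0.2401,-0.0378,0.1],-0.48],
    [[-0.2401,-0.0378,0.11],-0.53],
    [[-0.2401,-0.0378,0.1192],-0.555],
    [[-0.2401,-0.0378,0.1192],-0.555],
    [[-0.2401,-0.0378,0.1192],-0.555],
    [[-0.2401,-0.0378,0.1192],-0.555],
  ],
)

```text
clock: 43.48
tool_pos: [0.4604, -0.377, 0.1503]
eef_rot: [0.039, 0.999, -0.0, 0.0]
contact_force: [0.0, -0.6, 0.2]
opening: 0.684
```

```bash
python3 go.py .4601 -.3775 .025 3.066; python3 rodov.py .48 -.379 -.075
```

```text
t 43.48 pos [ 0.4604 -0.377   0.1503] psi 3.0644 zt [ 0. -0. -1.] F [ 0.  -0.6  0.2] op 60.3 q [ 1.    0.89 -0.72  1.74  0.78  0.83  1.4 ]
  shift [0.0004, -0.0006, 0.1671] turn -0.0008 | dist mm 125 rows>= 4
```

View pics/rod_s.png

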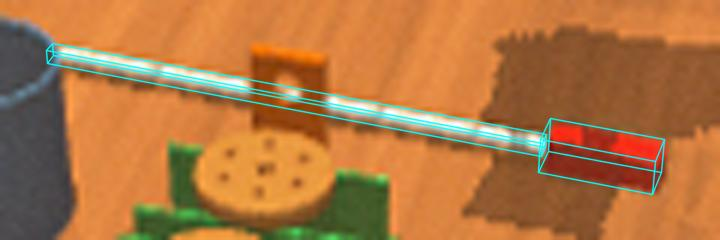

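View pics/rod_t.png

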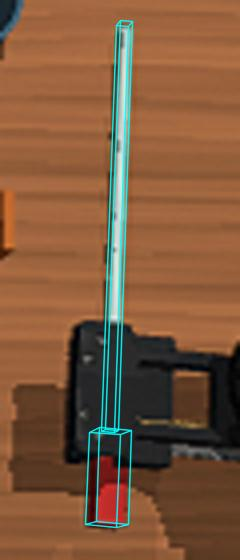

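jog_arm(
  rows=[
    [[0.0004,-0.0006,0.015],-0.0008],
    [[0.0004,-0.0006,0.045],-0.0008],
    [[0.0004,-0.0006,0.075],-0.0008],
    [[0.0004,-0.0006,0.105],-0.0008],
    [[0.0004,-0.0006,0.13],-0.0008],
    [[0.0004,-0.0006,0.148],-0.0008],
    [[0.0004,-0.0006,0.16],-0.0008],
    [[0.0004,-0.0006,0.1671],-0.0008],
    [[0.0004,-0.0006,0.1671],-0.0008],
    [[0.0004,-0.0006,0.1671],-0.0008],
  ],
)

```text
clock: 44.42
tool_pos: [0.4602, -0.3776, 0.0251]
eef_rot: [0.037, 0.999, -0.0, 0.0]
contact_force: [0.1, -0.3, -0.1]
opening: 0.678
```

jog_arm(
  rows=[
    [[0,0,0],0],
    [[0,0,0],0],
    [[0,0,0],0],
    [[0,0,0],0],
    [[0,0,0],0],
    [[0,0,0],0],
    [[0,0,0],0],
    [[0,0,0],0],
    [[0,0,0],0],
    [[0,0,0],0],
    [[0,0,0],0],
    [[0,0,0],0],
  ],
  gripper=0,
  newtons=50,
)

```text
clock: 45.42
tool_pos: [0.4599, -0.3776, 0.0248]
eef_rot: [0.037, 0.999, -0.0, 0.0]
contact_force: [-1.0, 0.4, 3.0]
opening: 0.218
```

```bash
python3 go.py .4601 -.3775 .2 3.066; python3 rodov.py .48 -.379 -.075
```

```text
t 45.42 pos [ 0.4599 -0.3776  0.0248] psi 3.0675 zt [ 0. -0. -1.] F [-1.   0.4  3. ] op 19.2 q [ 0.93  1.06 -0.58  1.77  0.96  0.62  1.26]
  shift [-0.0003, 0.0001, -0.2336] turn 0.0008 | dist mm 175 rows>= 5
```

View pics/rod_s.png

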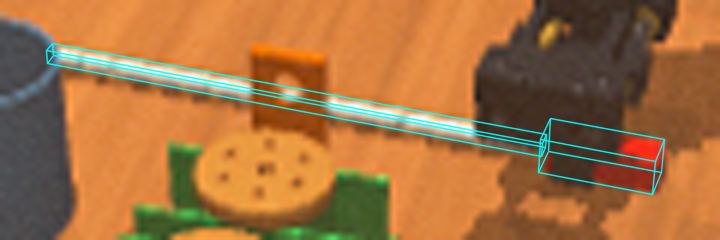

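View pics/rod_t.png

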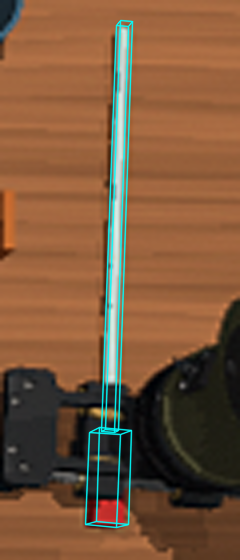

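jog_arm(
  rows=[
    [[0,0,-0.01],0],
    [[0,0,-0.03],0],
    [[0,0,-0.06],0],
    [[0,0,-0.1],0],
    [[0,0,-0.14],0],
    [[0,0,-0.18],0],
    [[0,0,-0.22],0],
    [[0,0,-0.26],0],
    [[0,0,-0.29],0],
    [[0,0,-0.3],0],
    [[0,0,-0.3],0],
    [[0,0,-0.3],0],
  ],
)

```text
clock: 46.52
tool_pos: [0.4591, -0.3773, 0.2492]
eef_rot: [0.037, 0.999, 0.0, -0.001]
contact_force: [0.2, -0.5, -1.7]
opening: 0.223
```

```bash
python3 go.py .46 0.0 .25 2.9; python3 - <<'E'
from h import *
for n in("top","side"): cv2.imwrite(f"pics/y_{n}.png",snapshot(n)[:,:,::-1])
E
```

```text
t 46.52 pos [ 0.4591 -0.3773  0.2492] psi 3.0678 zt [-0.001  0.    -1.   ] F [ 0.2 -0.5 -1.7] op 19.7 q [ 1.05  0.77 -0.82  1.66  0.64  1.01  1.52]
  shift [0.0359, 0.5018, -0.0011] turn 0.0839 | dist mm 377 rows>= 10
```

View pics/y_side.png

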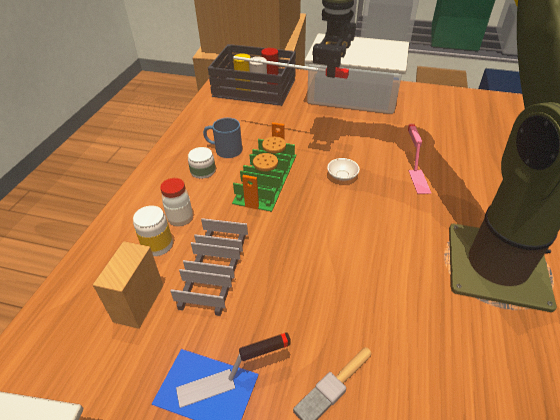

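jog_arm(
  rows=[
    [[0,0.01,0],0],
    [[0,0.03,0],0],
    [[0.001,0.055,0],0],
    [[0.003,0.085,0],0],
    [[0.005,0.115,0],0.005],
    [[0.008,0.145,0],0.01],
    [[0.01,0.175,0],0.015],
    [[0.012,0.205,0],0.02],
    [[0.015,0.235,0],0.025],
    [[0.018,0.265,0],0.03],
    [[0.02,0.295,0],0.035],
    [[0.022,0.325,0],0.04],
    [[0.025,0.355,0],0.05],
    [[0.027,0.385,0],0.06],
    [[0.03,0.415,0],0.07],
    [[0.033,0.445,0],0.08],
    [[0.035,0.475,0],0.0839],
    [[0.0359,0.5,0],0.0839],
    [[0.0359,0.5018,0],0.0839],
    [[0.0359,0.5018,0],0.0839],
  ],
)

```text
clock: 48.28
tool_pos: [0.4601, 0.0012, 0.2491]
eef_rot: [0.119, 0.993, 0.0, -0.001]
contact_force: [0.1, -0.2, -2.1]
opening: 0.221
```

```bash
python3 go.py .605 .277 .25 1.546
```

```text
t 48.28 pos [0.4601 0.0012 0.2491] psi 2.9033 zt [-0.001  0.    -1.   ] F [ 0.1 -0.2 -2.1] op 19.5 q [ 0.38  0.58 -0.75  2.04  0.59  0.74  0.59]
  shift [-0.1009, 0.403, -0.0013] turn 0.6786 | dist mm 312 rows>= 11
```

jog_arm(
  rows=[
    [[-0.003,0.01,0],0.01],
    [[-0.008,0.03,0],0.03],
    [[-0.014,0.055,0],0.06],
    [[-0.02,0.08,0],0.1],
    [[-0.026,0.105,0],0.145],
    [[-0.033,0.13,0],0.19],
    [[-0.039,0.155,0],0.235],
    [[-0.045,0.18,0],0.28],
    [[-0.052,0.207,0],0.325],
    [[-0.059,0.235,0],0.37],
    [[-0.066,0.263,0],0.415],
    [[-0.073,0.29,0],0.46],
    [[-0.08,0.318,0],0.505],
    [[-0.086,0.345,0],0.55],
    [[-0.092,0.368,0],0.595],
    [[-0.097,0.388,0],0.635],
    [[-0.1,0.4,0],0.665],
    [[-0.1009,0.403,0],0.6786],
    [[-0.1009,0.403,0],0.6786],
    [[-0.1009,0.403,0],0.6786],
  ],
)

```text
clock: 49.95
tool_pos: [0.6065, 0.2733, 0.2489]
eef_rot: [0.717, 0.697, -0.001, 0.0]
contact_force: [0.1, 0.5, -1.8]
opening: 0.221
```

```bash
python3 go.py .605 .277 .1 1.546
```

```text
t 49.95 pos [0.6065 0.2733 0.2489] psi 1.5425 zt [-0.001 -0.002 -1.   ] F [ 0.1  0.5 -1.8] op 19.5 q [-0.33  0.77 -0.31  1.44  0.26  0.98 -0.74]
  shift [0.0054, -0.0019, 0.1985] turn -0.0018 | dist mm 149 rows>= 4
```

jog_arm(
  rows=[
    [[0.003,-0.001,0.015],-0.001],
    [[0.0054,-0.0019,0.045],-0.0018],
    [[0.0054,-0.0019,0.075],-0.0018],
    [[0.0054,-0.0019,0.105],-0.0018],
    [[0.0054,-0.0019,0.135],-0.0018],
    [[0.0054,-0.0019,0.16],-0.0018],
    [[0.0054,-0.0019,0.18],-0.0018],
    [[0.0054,-0.0019,0.193],-0.0018],
    [[0.0054,-0.0019,0.1985],-0.0018],
    [[0.0054,-0.0019,0.1985],-0.0018],
    [[0.0054,-0.0019,0.1985],-0.0018],
    [[0.0054,-0.0019,0.1985],-0.0018],
  ],
)

```text
clock: 50.95
tool_pos: [0.606, 0.2795, 0.1018]
eef_rot: [0.716, 0.698, 0.001, 0.0]
contact_force: [0.3, 0.6, -2.4]
opening: 0.221
```

```bash
python3 go.py .605 .277 .1 1.546; cat > rin.py <<'E'
from ov import *
import sys
rb=[box(-60,0,-10,10,0,20),box(0,275,-4,4,6,14)]
t=snapshot("top");s=snapshot("side")
st=get_state();p=st["tool_pos"];Rm=R.from_quat(st["eef_rot"]).as_matrix();a=np.arctan2(Rm[1,0],Rm[0,0])
y=a-np.pi
o=p[:2]+.0201*np.array([np.cos(y),np.sin(y)])
pp=[o[0],o[1],y,p[2]-.0248]
C=[.594,-.168,-.025]
def inc(P):
    d=np.array(P[:2])-C[:2];c,s_=np.cos(C[2]),np.sin(C[2]);return np.round([c*d[0]+s_*d[1],-s_*d[0]+c*d[1],P[2]],4)
root=to_w(np.array([[0,0,.01]]),pp)[0];tip=to_w(np.array([[.275,0,.01]]),pp)[0]
print("root",inc(root),"tip",inc(tip))
n=sys.argv[1]
ov("top",t,rb,pp,150,120,410,200,3,n+"_t.png");ov("side",s,rb,pp,200,110,320,270,4,n+"_s.png")
ov("side",s,[],pp,225,115,300,215,6,n+"_s2.png")
ov("top",t,[],pp,280,130,410,200,6,n+"_t2.png")
E
python3 rin.py r1
```

```text
t 50.95 pos [0.606  0.2795 0.1018] psi 1.546 zt [ 0.002  0.001 -1.   ] F [ 0.3  0.6 -2.4] op 19.4 q [-0.37  0.95 -0.26  1.54  0.33  0.7  -0.8 ]
  shift [-0.0034, -0.0013, 0.0024] turn 0.0 | dist mm 3 rows>= 1
root [0.0007 0.4276 0.087 ] tip [0.0008 0.1526 0.087 ]
```

View pics/r1_t.png

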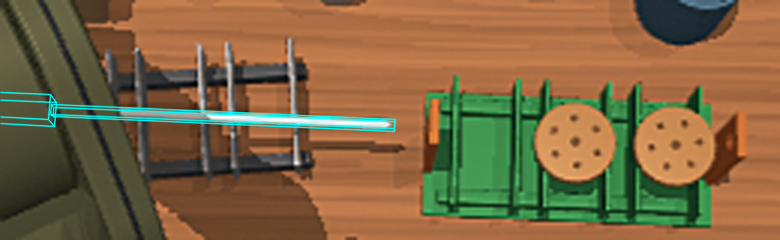

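View pics/r1_s.png

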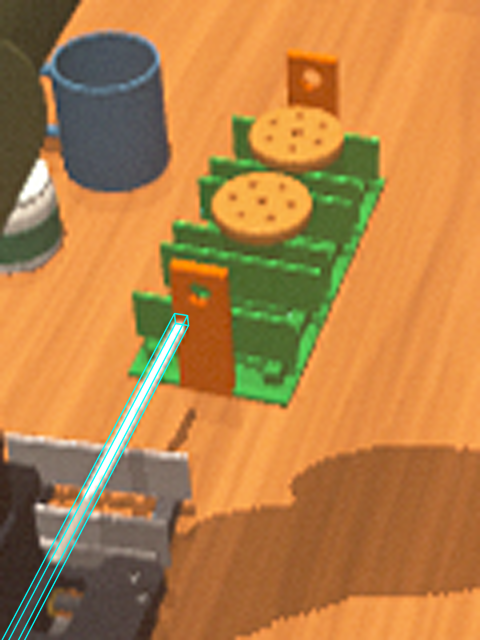

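View pics/r1_s2.png

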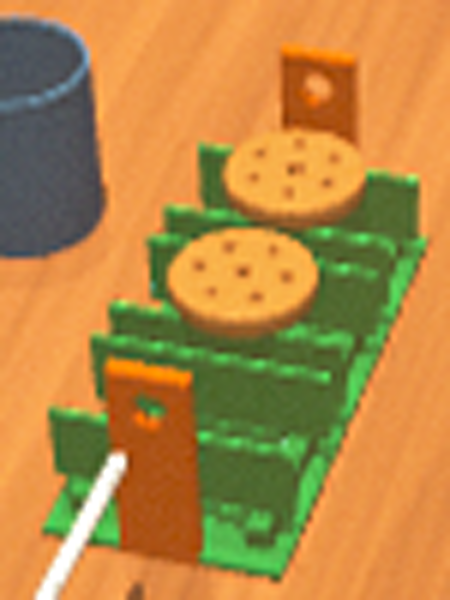

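View pics/r1_t2.png

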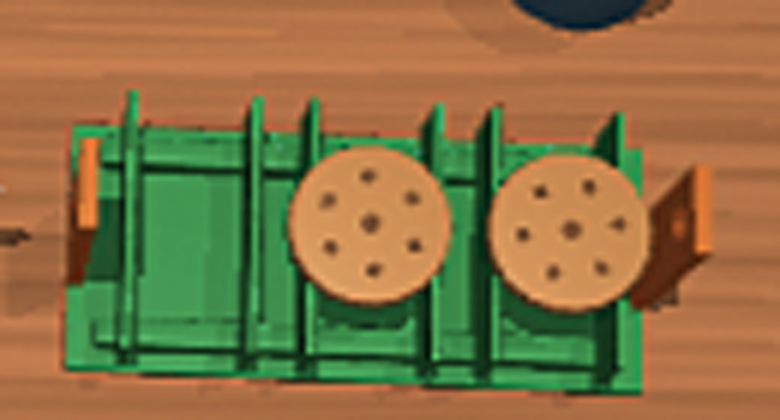

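```bash
python3 - <<'E'
from h import *
C=[.594,-.168,-.025]
e=to_w(np.array([[0,.1255,.085],[0,-.1185,.085],[0,.122,.103],[0,-.122,.103],[-.018,.122,.103],[.018,.122,.103],[-.018,-.122,.103],[.018,-.122,.103]]),C)
ps=proj("side",e);pt=proj("top",e)
print("side crop",((ps+.5-[225,115])*6-.5).round(0).tolist());print("top crop",((pt+.5-[280,130])*6-.5).round(0).tolist())
E
```

```text
side crop [[147.0, 411.0], [316.0, 90.0], [147.0, 372.0], [318.0, 53.0], [190.0, 380.0], [105.0, 365.0], [355.0, 59.0], [281.0, 48.0]]
top crop [[77.0, 197.0], [681.0, 223.0], [88.0, 185.0], [703.0, 212.0], [87.0, 229.0], [90.0, 141.0], [703.0, 256.0], [703.0, 168.0]]
```

jog_arm(
  rows=[
    [[0,-0.001,0.001],0],
    [[0,-0.001,0.0015],0],
    [[0,-0.001,0.0015],0],
    [[-0.004,-0.001,0.0015],0],
    [[-0.01,-0.001,0.0015],0],
    [[-0.016,-0.001,0.0015],0],
    [[-0.02,-0.001,0.0015],0],
    [[-0.022,-0.001,0.0015],0],
    [[-0.022,-0.001,0.0015],0],
    [[-0.022,-0.001,0.0015],0],
  ],
)

```text
clock: 51.88
tool_pos: [0.6042, 0.2627, 0.0996]
eef_rot: [0.716, 0.698, 0.0, -0.0]
contact_force: [-0.1, -0.4, -1.7]
opening: 0.22
```

```bash
python3 go.py .5978 -.0169 .1005 1.546;python3 rin.py r2
```

```text
t 51.88 pos [0.6042 0.2627 0.0996] psi 1.5459 zt [ 0.  0. -1.] F [-0.1 -0.4 -1.7] op 19.3 q [-0.34  0.94 -0.26  1.57  0.34  0.68 -0.79]
  shift [-0.3729, 0.0007, -0.0012] turn -0.0 | dist mm 280 rows>= 7
root [-0.0006  0.4112  0.0848] tip [-0.0004  0.1362  0.0848]
```

View pics/r2_s2.png

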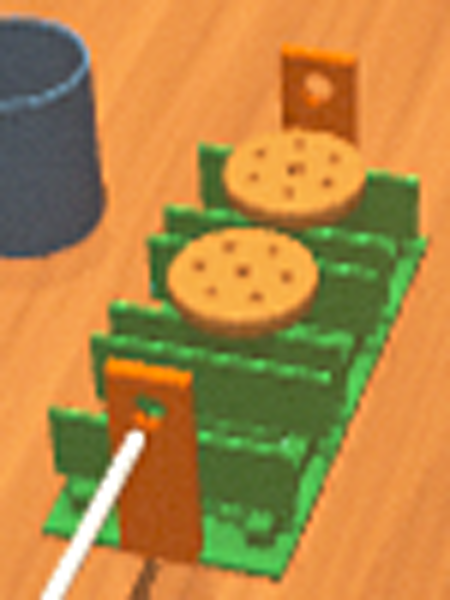

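View pics/r2_t2.png

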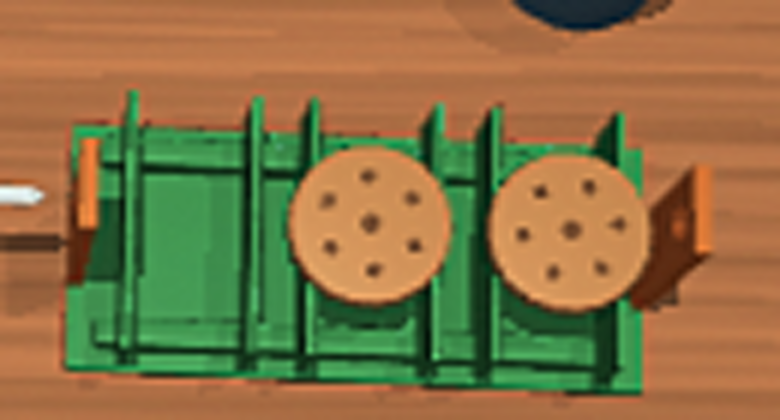

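jog_arm(
  rows=[
    [[-0.003,0.0005,-0.0008],0],
    [[-0.009,0.0005,-0.0008],0],
    [[-0.016,0.0005,-0.0008],0],
    [[-0.023,0.0005,-0.0008],0],
    [[-0.03,0.0005,-0.0008],0],
    [[-0.038,0.0005,-0.0008],0],
    [[-0.046,0.0005,-0.0008],0],
    [[-0.054,0.0005,-0.0008],0],
    [[-0.062,0.0005,-0.0008],0],
    [[-0.07,0.0005,-0.0008],0],
    [[-0.075,0.0005,-0.0008],0],
    [[-0.075,0.0005,-0.0008],0],
  ],
)

```text
clock: 52.98
tool_pos: [0.6033, 0.2048, 0.1001]
eef_rot: [0.716, 0.698, -0.001, 0.0]
contact_force: [-0.0, -0.2, -1.4]
opening: 0.22
```

```bash
python3 go.py .5978 -.0169 .1005 1.546;python3 rin.py r3
```

```text
t 52.98 pos [0.6033 0.2048 0.1001] psi 1.5447 zt [-0.    -0.001 -1.   ] F [-0.  -0.2 -1.4] op 19.4 q [-0.26  0.92 -0.26  1.64  0.36  0.63 -0.74]
  shift [-0.2958, 0.0004, -0.0001] turn -0.0006 | dist mm 222 rows>= 6
root [-1.000e-04  3.546e-01  8.550e-02] tip [-0.0001  0.0796  0.0855]
```

View pics/r3_s2.png

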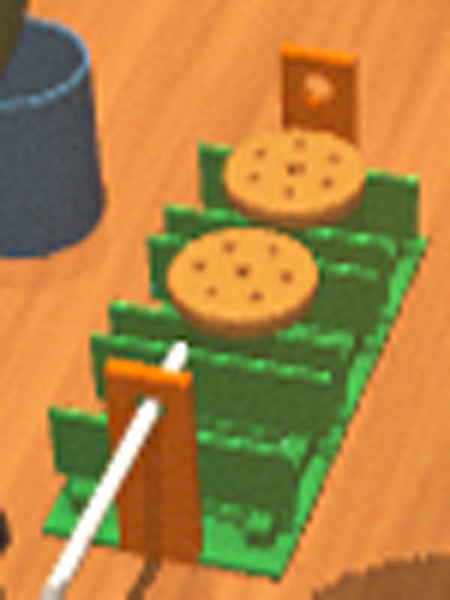

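View pics/r3_t2.png

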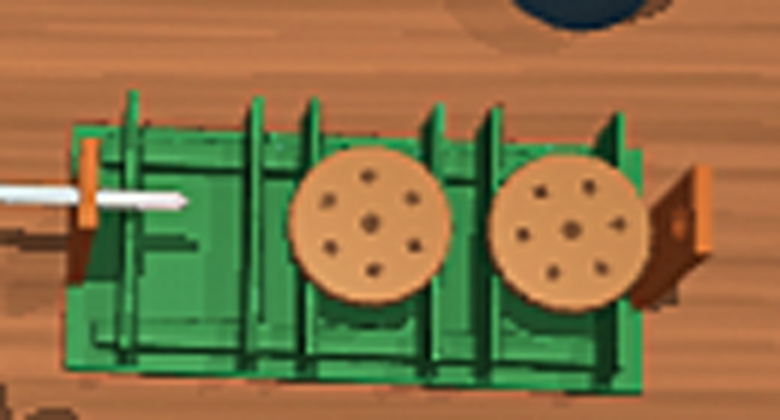

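jog_arm(
  rows=[
    [[-0.004,0.0003,0],-0.0006],
    [[-0.012,0.0003,0],-0.0006],
    [[-0.024,0.0003,0],-0.0006],
    [[-0.037,0.0003,0],-0.0006],
    [[-0.05,0.0003,0],-0.0006],
    [[-0.064,0.0003,0],-0.0006],
    [[-0.078,0.0003,0],-0.0006],
    [[-0.092,0.0003,0],-0.0006],
    [[-0.106,0.0003,0],-0.0006],
    [[-0.12,0.0003,0],-0.0006],
    [[-0.134,0.0003,0],-0.0006],
    [[-0.148,0.0003,0],-0.0006],
    [[-0.162,0.0003,0],-0.0006],
    [[-0.176,0.0003,0],-0.0006],
    [[-0.19,0.0003,0],-0.0006],
    [[-0.204,0.0003,0],-0.0006],
    [[-0.218,0.0003,0],-0.0006],
    [[-0.228,0.0003,0],-0.0006],
    [[-0.233,0.0003,0],-0.0006],
    [[-0.233,0.0003,0],-0.0006],
  ],
)

```text
clock: 54.75
tool_pos: [0.599, 0.0303, 0.1001]
eef_rot: [0.716, 0.698, -0.0, 0.0]
contact_force: [0.5, -0.2, -1.7]
opening: 0.219
```

```bash
python3 go.py .5978 -.0169 .1005 1.546;python3 rin.py r4
```

```text
t 54.75 pos [0.599  0.0303 0.1001] psi 1.5458 zt [-0.    -0.001 -1.   ] F [ 0.5 -0.2 -1.7] op 19.3 q [ 0.03  0.89 -0.28  1.76  0.42  0.56 -0.54]
  shift [-0.063, -0.0001, -0.0004] turn -0.0001 | dist mm 47 rows>= 2
root [0.0002 0.1803 0.0855] tip [ 0.0007 -0.0947  0.0855]
```

View pics/r4_s2.png

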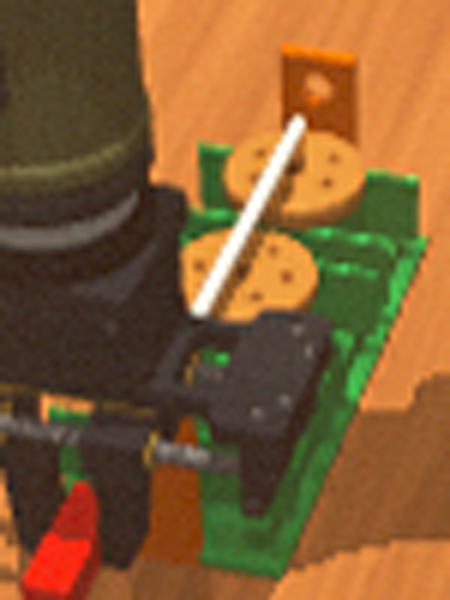

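View pics/r4_t2.png

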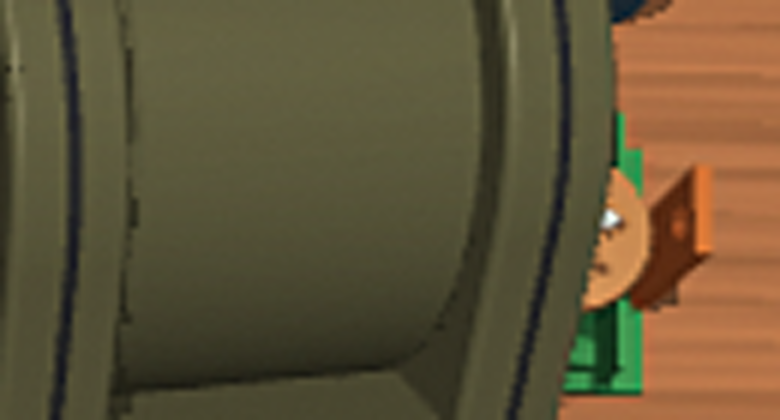

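jog_arm(
  rows=[
    [[-0.003,0,0],0],
    [[-0.008,0,0],0],
    [[-0.014,0,0],0],
    [[-0.02,0,0],0],
    [[-0.026,0,0],0],
    [[-0.032,0,0],0],
    [[-0.038,0,0],0],
    [[-0.044,0,0],0],
    [[-0.05,0,0],0],
    [[-0.056,0,0],0],
    [[-0.061,0,0],0],
    [[-0.0645,0,0],0],
    [[-0.0645,0,0],0],
    [[-0.0645,0,0],0],
    [[-0.0645,0,0],0],
  ],
)

```text
clock: 56.1
tool_pos: [0.598, -0.0161, 0.1002]
eef_rot: [0.715, 0.699, 0.0, -0.0]
contact_force: [0.4, -0.3, -1.0]
opening: 0.224
```

```bash
python3 go.py .5978 -.0169 .1005 1.546;python3 rin.py r5
```

```text
t 56.1 pos [ 0.598  -0.0161  0.1002] psi 1.5478 zt [ 0.  0. -1.] F [ 0.4 -0.3 -1. ] op 19.8 q [ 0.11  0.89 -0.29  1.76  0.43  0.56 -0.47]
  shift [-0.001, -0.0002, -0.0003] turn 0.0009 | dist mm 1 rows>= 1
root [0.0002 0.1319 0.0854] tip [ 0.0008 -0.1431  0.0854]
```

View pics/r5_s2.png

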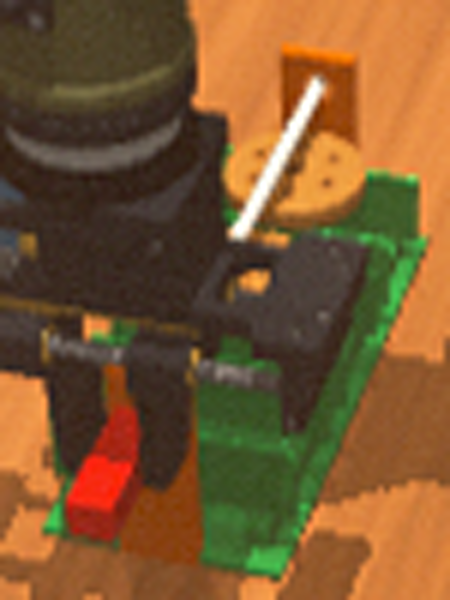

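View pics/r5_t2.png

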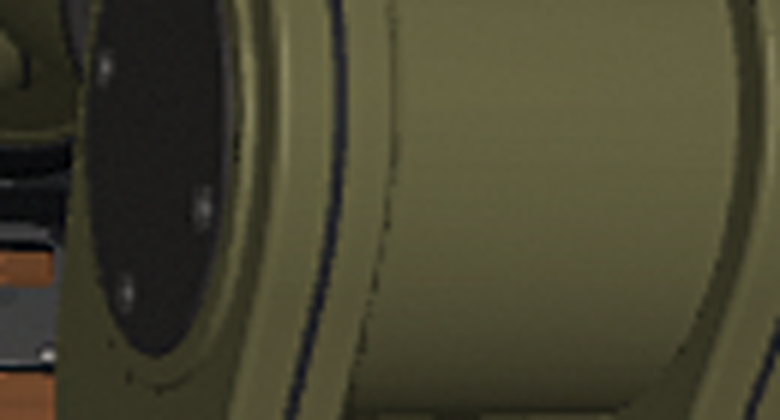

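jog_arm(
  rows=[
    [[-0.001,0,0.0015],0.0005],
    [[-0.0015,0,0.003],0.0009],
    [[-0.0015,0,0.0042],0.0009],
    [[-0.0015,0,0.0042],0.0009],
    [[-0.0015,0,0.0042],0.0009],
  ],
)

```text
clock: 56.62
tool_pos: [0.5978, -0.0176, 0.097]
eef_rot: [0.716, 0.698, -0.0, -0.0]
contact_force: [0.1, 0.3, -1.0]
opening: 0.225
```

jog_arm(
  rows=[
    [[0,0,0],0],
    [[0,0,0],0],
    [[0,0,0],0],
    [[0,0,0],0],
    [[0,0,0],0],
    [[0,0,0],0],
    [[0,0,0],0],
    [[0,0,0],0],
    [[0,0,0],0],
    [[0,0,0],0],
  ],
  gripper=60,
)

```text
clock: 57.45
tool_pos: [0.5979, -0.0177, 0.0971]
eef_rot: [0.716, 0.698, -0.0, 0.0]
contact_force: [-1.2, -0.7, -0.8]
opening: 0.683
```

```bash
python3 go.py .598 -.0161 .3 1.546;python3 rin.py r6
```

```text
t 57.45 pos [ 0.5979 -0.0177  0.0971] psi 1.5456 zt [ 0. -0. -1.] F [-1.2 -0.7 -0.8] op 60.2 q [ 0.12  0.89 -0.29  1.76  0.44  0.55 -0.47]
  shift [0.0021, 0.0001, -0.2706] turn -0.0002 | dist mm 203 rows>= 5
root [1.000e-04 1.303e-01 8.220e-02] tip [ 1.000e-04 -1.447e-01  8.220e-02]
```

View pics/r6_s2.png

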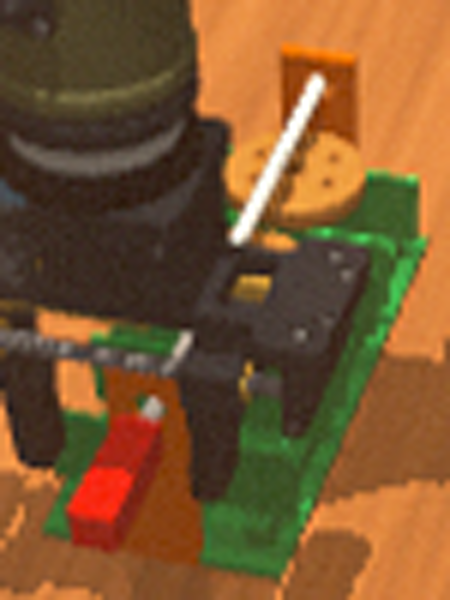

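Rod rests in place; raise straight up, then clear the view.

jog_arm(
  rows=[
    [[0,0,-0.01],0],
    [[0,0,-0.03],0],
    [[0,0,-0.06],0],
    [[0,0,-0.1],0],
    [[0,0,-0.14],0],
    [[0,0,-0.18],0],
    [[0,0,-0.22],0],
    [[0,0,-0.25],0],
    [[-0.01,0.03,-0.25],0],
    [[-0.01,-0.06,-0.25],0],
    [[-0.01,-0.12,-0.25],0],
    [[-0.01,-0.18,-0.25],0],
    [[0.04,-0.22,-0.25],0],
    [[0.1,-0.25,-0.25],0],
    [[0.15,-0.25,-0.25],0],
    [[0.2,-0.25,-0.25],0],
    [[0.2,-0.25,-0.25],0],
    [[0.2,-0.25,-0.25],0],
  ],
)

```text
clock: 59.05
tool_pos: [0.4135, 0.1433, 0.2858]
eef_rot: [0.713, 0.702, 0.003, -0.001]
contact_force: [-0.2, 0.4, 0.5]
opening: 0.682
```

```bash
python3 go.py;python3 rin.py r7; python3 - <<'E'
from h import *
for n in("top","side"): cv2.imwrite(f"pics/z_{n}.png",snapshot(n)[:,:,::-1])
E
```

```text
t 59.05 pos [0.4135 0.1433 0.2858] psi 1.5553 zt [ 0.003  0.005 -1.   ] F [-0.2  0.4  0.5] op 60.1 q [-0.13  0.43 -0.44  2.06  0.28  0.7  -0.77]
root [-0.1875  0.281   0.2702] tip [-0.1868  0.006   0.2702]
```

View pics/z_top.png

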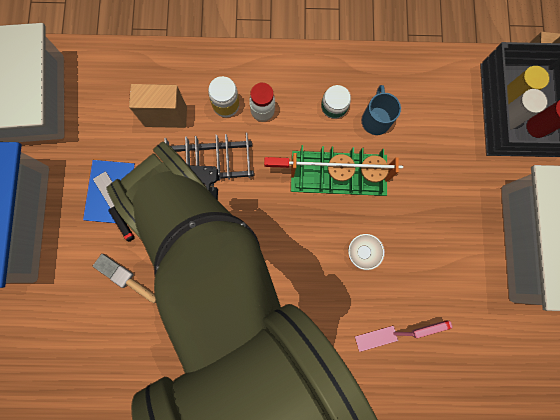

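View pics/z_side.png

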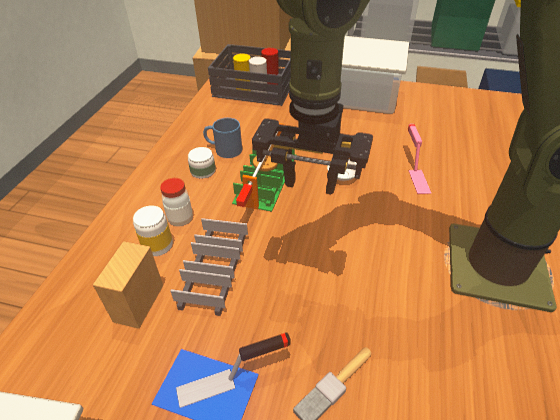

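View pics/r7_t2.png

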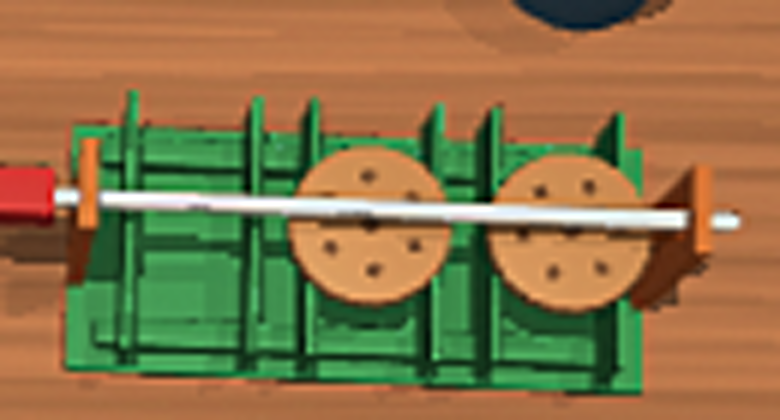

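View pics/r7_s2.png

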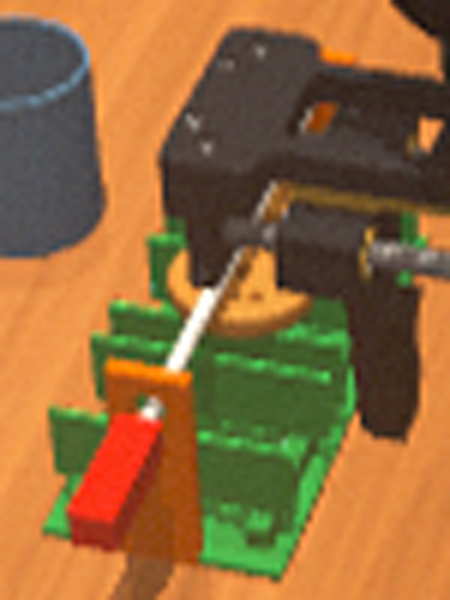

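jog_arm(
  rows=[
    [[0,0,0],0],
    [[0,0,0],0],
    [[0,0,0],0],
    [[0,0,0],0],
    [[0,0,0],0],
    [[0,0,0],0],
  ],
)

```text
clock: 59.75
tool_pos: [0.4143, 0.1369, 0.2845]
eef_rot: [0.716, 0.698, -0.0, 0.0]
contact_force: [-1.1, -0.4, 0.1]
opening: 0.678
```

```bash
python3 - <<'E'
from h import *
snapshot("top");snapshot("side")
for th,z in (("spatula",.003),("rod_root",.082),("rod_mid",.082),("bread0",.055)):
    for c in("top","side"):
        for d in mark_of(th,c)[:2]:
            v,u=d["pixel"];w=onz(c,u,v,z);e=w[:2]-[.594,-.168];cc,s=np.cos(-.025),np.sin(-.025)
            print(th,c,round(d["p"],2),w.round(3),"carrier",np.round([cc*e[0]+s*e[1],-s*e[0]+cc*e[1]],3))
print(workorder.finish_job())
E
```

```text
spatula top 0.64 [ 0.182 -0.249  0.003] carrier [-0.41  -0.091]
spatula top 0.63 [0.534 0.438 0.003] carrier [-0.075  0.604]
spatula side 0.89 [ 0.176 -0.268  0.003] carrier [-0.415 -0.11 ]
spatula side 0.77 [0.536 0.426 0.003] carrier [-0.073  0.592]
rod_root top 0.58 [ 0.593 -0.037  0.082] carrier [-0.005  0.131]
rod_root side 0.71 [ 0.601 -0.026  0.082] carrier [0.004 0.142]
rod_mid top 0.9 [ 0.591 -0.168  0.082] carrier [-0.003 -0.   ]
rod_mid side 0.71 [ 0.6   -0.186  0.082] carrier [ 0.006 -0.018]
bread0 top 0.85 [ 0.594 -0.159  0.055] carrier [-0.     0.009]
bread0 top 0.55 [ 0.599 -0.256  0.055] carrier [ 0.007 -0.088]
bread0 side 0.57 [ 0.591 -0.159  0.055] carrier [-0.003  0.009]
the job is handed in; nothing more can be done
None
```

I handed the job in at about 60 s of the 210 s allowed; it reports no verdict, so what follows is from my own checks.

**Bread:** There were two crispbreads on the rack. I lifted both with the steel spatula and set them in the carrier's middle lane and its -y lane. In the last pictures both lie flat across the ribs, near the middle of their lanes.

**Spatula:** Its blade lies flat at the centre of the blue mat. The pink look-alike was not touched.

**Rod:** I pushed it in from the +y side through both eyelets and let go.
- Its tip shows beyond the far plate in the top view, about 17 mm by the arm's pose.
- The gripper is open and clear of everything.

**Checks that disagreed:**
- The trained networks' last readings scattered by up to about 2 cm. They put the rod's midpoint at carrier y 0 from the top camera and -18 mm from the side camera, while the arm's pose gives -7 mm. All three are inside the limit.
- They put the -y bread at y -88 mm, while my earlier measurement was -78 mm. That reading is just inside the 90 mm limit, and at -78 mm it has room to spare.

No check failed, the wrist forces stayed within about 3 N, and nothing else looks moved in the last pictures.

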